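# Clear a parked panel off the dust-box hatch and hold the hatch open at the set angle

### The job

Someone has parked the grey panel upright in the slot on the hatch of the plywood dust box. Take it off and let it lean on its lower long edge against the low plywood riser block, foot on the bench and tipped 10 to 30 degrees off upright, and let go of it; then swing the hatch up until it lines up with the steel set arm beside it (do not shift the arm) and finish while still holding the hatch there, since it falls shut by itself. Leave the other things on the bench where they are.

Things in the scene. Friction and masses are not known exactly. Their poses are not given: they have to be found in the camera images.
- panel_mid (a point): Grey laminate panel, the only loose upright slab: 12 mm thick (its x), 180 mm wide (its y), 160 mm tall (its z), 0.33 to 0.55 kg. This point is its centre, 80 mm above its lower edge. It starts standing upright, its lower edge on the top face of the closed hatch, between two battens 22 mm high and 160 mm long (slot 15 mm wide, along the hatch's y); nothing fastens it. Take it by its top edge across the 12 mm.
- riser_top (a point): Low riser block of glued plywood layers, 100 mm (its x) by 200 mm (its y), 70 mm high, screwed to the bench. This point is the centre of its top face. The panel may lean on any side of it; the long side facing away from the robot (its +x) is clear of things, and so is the bench for 100 mm beyond.
- dustbox: Open plywood box fixed to the bench, 190 mm (its x) by 210 mm (its y), 64 mm high, with a 56 mm round duct stub sticking 40 mm out of its far (+x) wall, origin at the centre of its underside; its x points away from the robot, to the hinge side. The hatch is its lid.
- flap (a joint): Angle of the hatch in rad: 0 shut and level, growing as its robot-side edge swings up (end stop 1.6). The hatch is a 12 mm plywood plate, 190 mm from hinge to free edge and 210 mm wide, 0.4 to 0.65 kg, hinged along the far (+x) top edge of the box; it swings freely and falls shut when let go.
- flap_grip (a point): Point to grip on the hatch's wooden fin, which stands up from the hatch's top face near the middle of its free edge: 18 mm thick (along the hinge axis, y), 40 mm long (x), 45 mm high. The point lies midway in the thickness and length, 30 mm above the top face, and in the hatch's frame at 160 mm from the hinge axis towards the free edge and 36 mm above it. Held across its 18 mm the fin can pivot between the fingers as the hatch swings. Its axes are those of the hatch.
- flap_hinge (a point): Point on the hatch's hinge axis at mid-width, 70 mm above the bench, at mid-thickness of the plate, with the hatch's axes: y along the hinge axis, -x from the hinge to the free edge, z the normal of its top face. The slot for the panel lies 50 mm from the hinge.
- pointer (a joint): Angle of the steel set arm in rad, counted like the hatch's: the hatch lines up with the arm when both joints read the same. The arm is a stiff-hinged flat strip 130 mm long, 12 mm high and 4 mm thick, on the hatch's hinge axis, beside the hatch's left (+y) edge, 9 mm from it. It stays where it is set unless pushed.
- pointer_tip (a point): The free end of the steel set arm, 130 mm from the hinge axis; its -x points from the hinge to the tip.
- panel: The grey panel as a body, origin at the centre of its lower edge face, axes as for its centre point.
- riser: The riser block as a body, origin at the centre of its underside.
- router: Bystander: hand trim router standing upright, 90 mm base, 170 mm tall; origin under its centre.
- wrench: Bystander: flat steel wrench, 150 mm, lying on the bench between box and block; origin under its middle.
- pencil: Bystander: flat carpenter's pencil, 120 x 13 x 8 mm, on the bench between box and block, nearer the robot; origin under its middle.
- tape: Bystander: tape measure, 72 x 38 x 66 mm; origin under its middle.
- glue: Bystander: white glue bottle, 60 mm across, 170 mm tall; origin under its centre.
- offcut: Bystander: wooden offcut, 120 x 70 x 35 mm; origin under its middle.
- jar: Bystander: glass jar with a steel lid, 70 mm across, 90 mm tall; origin under its centre.
Not all that is in view belongs to the job. There is more than one size of the panel; the job needs the smaller.

How it is judged:
By the outcome, as a careful person would: the job done as asked, in the order asked, and still so for the second after the job is handed in, while the arm keeps its last pose, push and grip.
It also fails if it takes over 56 s, if anything falls off the work surface, if the arm or the gripper's body presses on something with over 40 N, if the wrist force passes 120 N, or if a joint passes its speed limit or range.

### The arm

A 6-joint arm with a two-finger parallel gripper is mounted at the origin on the work surface. World frame = base frame: x ahead of the robot, y to its left, z up, the work surface at z = 0. Lengths are in m, angles in rad, forces in N, time in s.
With the tool pointing down it reaches from about 0.425 to 0.95 m from the base axis. Payload 14.7 kg.
Tool frame: the origin (TCP) lies midway between the tips of the shut fingers; the grasp point (between the pads) lies 19 mm behind it; z points along the fingers, y is the direction in which the jaws open and shut (so a half turn about z gives the same grasp; the last joint's range is limited). The gripper opens to 85 mm and grips with 20 to 120 N. Pads are 22 mm wide; open, the fingers measure 114 mm over their backs; the gripper's body (76 mm by 85 mm) begins 54 mm behind the grasp point. The pads swing forward as they close: fully open they stand 13 mm farther back than shut.
Start: joints at [1.278, 0.48, 1.596, -0, 1.065, -0.047], TCP at [0.158, 0.63, 0.231] pointing down, gripper open.
Joint ranges: [-2.75, 2.75], [-0.82, 2.05], [0.23, 2.67], [-1.56, 4.7], [0.09, 2.69], [-2.92, 2.92]. Speed limits (rad/s): [1.89, 1.89, 2.39, 3.01, 3.01, 3.01].

### API

Orientations are given as a rotation vector (axis times angle).
In Python, from station import robot, camera, close_job gives the robot as it stands. The module is installed in compiled form; this text tells all that it offers.
- The arm moves only by the shell command python3 -m crank 'ROWS' [OPENING] [FORCE]. ROWS is JSON, a list of rows, each an object with "linear": the shift along the tool's x, y, z in m, a list of three; "twist": the turn about the tool's z in rad. A call has 1 to 5 rows; each row shifts and turns the commanded pose from where the row before left it, along the tool's axes as they then stand; what a row does not reach is not made up. A row lasts 1/10 s, in which the tool goes at most 50 mm and 8.59 degrees, less where a joint would pass 70% of its speed; a pose out of reach is approached as far as the arm can. A call is refused whole if a number of a shift passes 0.05 or a number of a turn 0.15, either way. A call with a gripper value outside its range is refused whole. OPENING is the gripper command: -1 is fully open, 1 is shut, values between are in proportion, set as the call begins (- or left out, the last holds). The fingers move at their own pace and stop on an object; FORCE is the grip in N (left out, the last holds). Time passes only in rows, so rows that do not move let the fingers close. It gives the time, the measured TCP pose, the force and the opening at its end, in the units of the state.
- robot.sense(): the state, without advancing time (a new reading comes with each control period).
- camera(name): name is "scene" or "top"; returns a dict with "color" (384x512x3 uint8, red, green, blue), "z_map" (384x512 float32, m along the optical axis (not along the pixel's ray), 0 where there is no reading), "mtx" (3x3 intrinsics, pixels), "k1" (the pictures are not rectified: a ray, as slopes to the right and down, at radius r is drawn at 1 + k1 r^2 times it, then the intrinsics apply), "pose" (4x4, takes a point from camera to world coordinates). Camera axes: x right, y down, z forward; pixel columns grow to the right and rows downward; lengths in m; the calibration is good to about 2 mm. A picture is of the moment at which its call begins.
- close_job(): hands the job in, once; it reports no verdict.
The state is a dict: "time_s": time; "q": joint angles; "joint_vel": joint speeds; "joint_efforts": joint torques, N m; "tcp_pos": TCP position; "ee_rot": TCP orientation; "wrist_force": force on the tool from outside, world axes, zero at the start; "ft_torque": the same for the moment, N m; "gripper_width": opening from 0.0 (shut) to 1.0 (fully open).
Only numpy, scipy, OpenCV 4.12 (cv2) and the standard library are available. Lean on these libraries where they do the work, as an engineer would, in place of code of your own. Each camera call takes 0.05 s, during which the arm holds its last target.

## Working session

There is one attempt and no reset: what is moved stays moved. The work goes in short steps, Python scripts to look and compute and a shell command to move; the robot and the scene stay as the last step left them, time stands still between calls to the robot, and variables do not carry over. Pictures are saved under pics/ and viewed, and the job is handed in when it is done.

```bash
mkdir -p pics
cat > h.py <<'E'
import numpy as np, cv2
from station import robot, camera, close_job
def shot(name, tag):
    c=camera(name); np.savez(f'pics/{tag}.npz',**{k:c[k] for k in c}); cv2.imwrite(f'pics/{tag}.png',c['color'][:,:,::-1]); return c
def load(tag): return dict(np.load(f'pics/{tag}.npz'))
def rays(c,u,v):
    K=c['mtx'];k=float(c['k1']);xd=(u-K[0,2])/K[0,0];yd=(v-K[1,2])/K[1,1];x,y=xd,yd
    for _ in range(20):
        s=1+k*(x*x+y*y);x,y=xd/s,yd/s
    return x,y
def cloud(c):
    v,u=np.mgrid[0:384,0:512].astype(float);x,y=rays(c,u,v);z=c['z_map']
    P=np.stack([x*z,y*z,z],-1)@c['pose'][:3,:3].T+c['pose'][:3,3];P[z==0]=np.nan;return P
def onz(c,u,v,h):
    x,y=rays(c,float(u),float(v));d=c['pose'][:3,:3]@np.array([x,y,1]);o=c['pose'][:3,3];return o+d*(h-o[2])/d[2]
def crop(tag,x0,y0,x1,y1,f,out):
    im=cv2.imread(f'pics/{tag}.png')[y0:y1,x0:x1];cv2.imwrite(f'pics/{out}.png',cv2.resize(im,None,fx=f,fy=f,interpolation=cv2.INTER_CUBIC))
E
python3 - <<'E'
from h import *
s=robot.sense();print(s)
for n in('scene','top'):
    c=shot(n,n+'0');print(c['pose'],c['mtx'],c['k1'])
E
```

```text
{'time_s': 0.0, 'q': array([ 1.27840833e+00,  4.80860838e-01,  1.59686910e+00,  1.90238060e-06,
        1.06507356e+00, -4.65959583e-02]), 'joint_vel': array([-0.00184803, -0.00081255, -0.00031128,  0.0003383 ,  0.00178581,
        0.00012558]), 'joint_efforts': array([-4.74447283e-03, -9.50613427e+01, -4.30213630e+01, -5.84076879e-04,
        1.19261848e-02,  5.96352493e-05]), 'tcp_pos': array([0.15802105, 0.63008318, 0.23065534]), 'ee_rot': array([-3.85094219e-01, -3.11769302e+00,  1.87416537e-03]), 'wrist_force': array([-1.09979291, -0.02941581, -0.32601089]), 'ft_torque': array([-0.04340559, -0.02680238,  0.01387099]), 'gripper_width': 1.001573368653227}
[[ 0.80064638  0.39716918 -0.44857777  1.21092196]
 [ 0.59906498 -0.54230979  0.58908509 -0.86884382]
 [-0.00930167 -0.74037608 -0.67212851  1.13216746]
 [ 0.          0.          0.          1.        ]] [[425.35742814   0.         256.69971466]
 [  0.         425.35742814 194.2446108 ]
 [  0.           0.           1.        ]] -0.034634639492041486
[[ 0.0029441  -0.99784777  0.06550702  0.44757843]
 [-0.99995333 -0.00354042 -0.0089889   0.004194  ]
 [ 0.00920148 -0.0654775  -0.99781162  1.40698464]
 [ 0.          0.          0.          1.        ]] [[427.77572151   0.         251.86524386]
 [  0.         427.77572151 191.14676057]
 [  0.           0.           1.        ]] -0.009762255156305924
```

View pics/scene0.png

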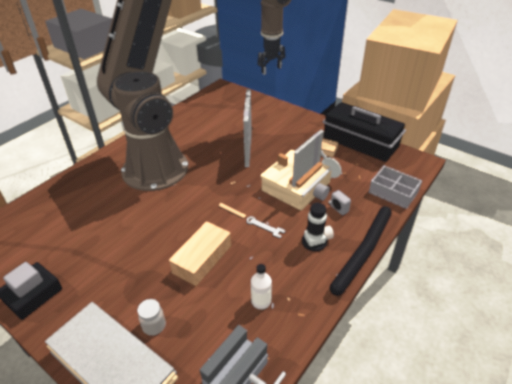

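View pics/top0.png

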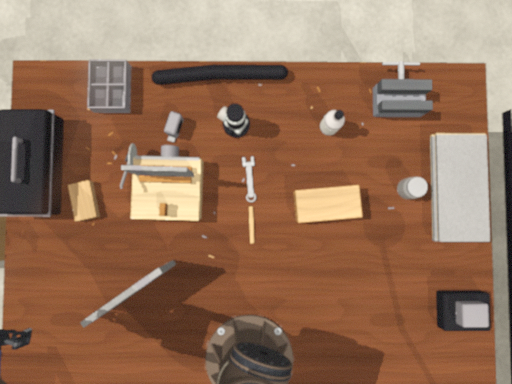

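Run:
```python
from h import *
crop('top0',70,100,270,260,4,'t_a'); crop('scene0',240,110,380,225,5,'s_a')
```

```text
(no output)
```

View pics/t_a.png

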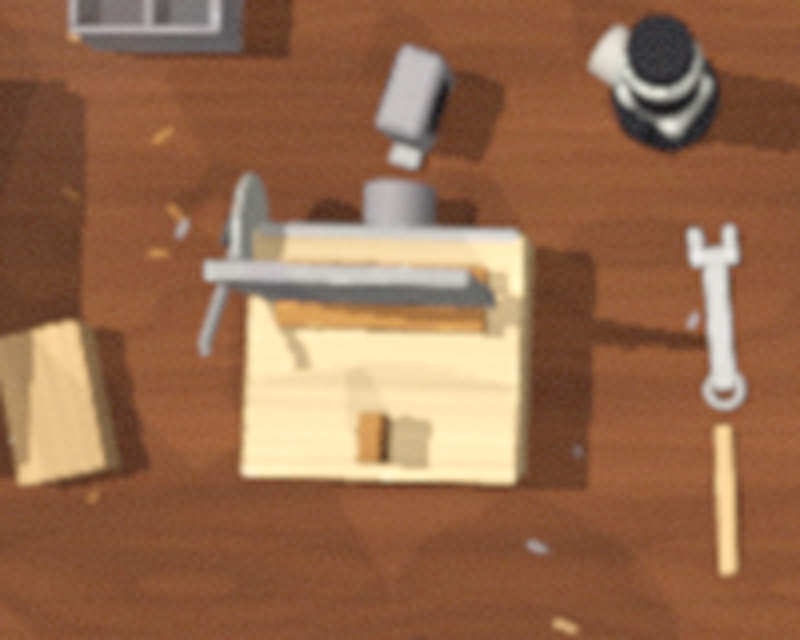

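View pics/s_a.png

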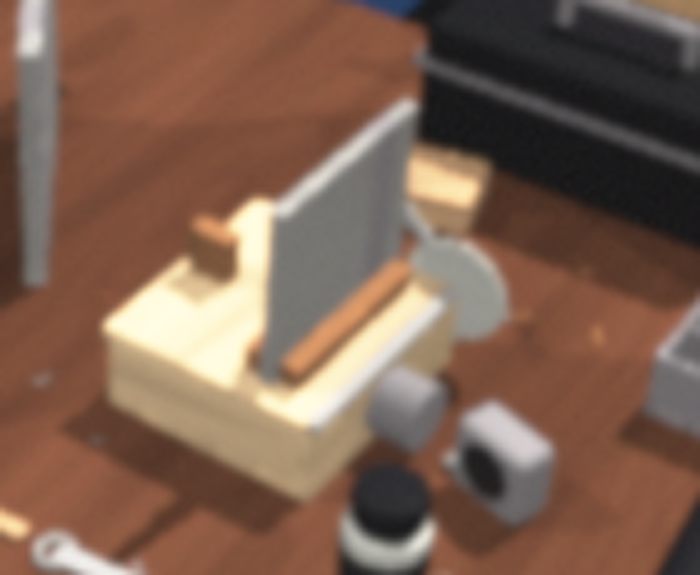

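Run:
```python
from h import *
c=load('top0');P=cloud(c);d=load('scene0');Q=cloud(d)
def rect(name,m):
    p=P[m][:,:2].astype(np.float32) if m.shape==P.shape[:2] else m
    r=cv2.minAreaRect(p); print(name,len(p),r,'h',np.nanmedian(P[m][:,2]))
def reg(x0,y0,x1,y1,z0,z1):
    m=np.zeros((384,512),bool);m[y0:y1,x0:x1]=1
    return m&(P[...,2]>z0)&(P[...,2]<z1)
rect('hatch',reg(125,150,210,225,.066,.086))
rect('paneltop',reg(110,150,210,190,.222,.25))
rect('riser',reg(285,180,370,226,.06,.08))
rect('fin',reg(155,195,175,220,.105,.14))
rect('bigpanel',reg(75,255,180,330,.15,.5))
rect('offcut',reg(66,178,102,224,.025,.045))
print('whiteboard',np.nanmedian(P[150:230,440:480,2]))
# scene cloud
def regs(x0,x1,y0,y1,z0,z1): 
    m=(Q[...,0]>x0)&(Q[...,0]<x1)&(Q[...,1]>y0)&(Q[...,1]<y1)&(Q[...,2]>z0)&(Q[...,2]<z1);return m
for u,v in((121,187),(123,180),(126,172),(128,165),(131,150)): print('arm',u,v,P[v-1:v+2,u-1:u+2].reshape(-1,3).round(3).tolist()[::2])
```

```text
hatch 3245 ((0.5537903904914856, 0.2741468548774719), (0.2351294457912445, 0.21430625021457672), 88.49885559082031) h 0.07706469554282558
paneltop 322 ((0.5863006114959717, 0.26438066363334656), (0.1796405017375946, 0.012592930346727371), 88.41737365722656) h 0.23713241601012358
riser 2037 ((0.49665534496307373, -0.24582061171531677), (0.09971283376216888, 0.20000387728214264), 5.129147052764893) h 0.0710900328991948
fin 93 ((0.4759325087070465, 0.26308968663215637), (0.03907328099012375, 0.017348624765872955), 0.8895330429077148) h 0.1214782941343473
bigpanel 674 ((0.23477435111999512, 0.34806665778160095), (0.01948872208595276, 0.2565721571445465), 34.804710388183594) h 0.22961899160585697
offcut 856 ((0.5053949952125549, 0.5341805219650269), (0.11994881927967072, 0.07356834411621094), 12.42689323425293) h 0.03578504688436923
whiteboard 0.06343460458763484
arm 121 187 [[0.544, 0.379, 0.155], [0.555, 0.419, 0.002], [0.541, 0.378, 0.151], [0.538, 0.379, 0.156], [0.549, 0.419, 0.002]]
arm 123 180 [[0.566, 0.378, 0.14], [0.567, 0.375, 0.13], [0.563, 0.377, 0.134], [0.559, 0.378, 0.141], [0.572, 0.413, 0.0]]
arm 126 172 [[0.583, 0.354, 0.194], [0.583, 0.347, 0.201], [0.59, 0.377, 0.106], [0.586, 0.376, 0.118], [0.598, 0.402, 0.005]]
arm 128 165 [[0.616, 0.377, 0.096], [0.614, 0.367, 0.111], [0.612, 0.371, 0.107], [0.593, 0.337, 0.235], [0.592, 0.331, 0.239]]
arm 131 150 [[0.661, 0.366, 0.107], [0.665, 0.366, 0.083], [0.66, 0.367, 0.092], [0.655, 0.367, 0.103], [0.659, 0.367, 0.079]]
```

```bash
cat >> h.py <<'E'
def to(x,y,z,ang,n=None):
    s=robot.sense();R=cv2.Rodrigues(s['ee_rot'])[0];d=np.array([x,y,z])-s['tcp_pos']
    a=np.degrees(np.arctan2(R[1,1],R[0,1]));t=np.radians((a-ang+180)%360-180)
    print('t',round(s['time_s'],2),'tcp',s['tcp_pos'].round(4),'yang',a.round(2),'tilt',R[2,2].round(5),'grip',round(float(s['gripper_width']),3),'F',s['wrist_force'].round(1),'q6',s['q'][5].round(2))
    print('tool-shift now',(R.T@d).round(4),'twist',t.round(4))
    ar=np.radians(ang);print('tool-shift after twist',np.array([-np.sin(ar)*d[0]+np.cos(ar)*d[1],np.cos(ar)*d[0]+np.sin(ar)*d[1],-d[2]]).round(4))
E
python3 -m crank '[{"linear":[0,0,-0.022],"twist":0.135},{"linear":[0,0,-0.022],"twist":0.135},{"linear":[0,0,-0.022],"twist":0.135},{"linear":[0,0,-0.022],"twist":0.135},{"linear":[0,0,-0.022],"twist":0.135}]' -1 40
python3 -m crank '[{"linear":[0,0,0],"twist":0.135},{"linear":[0,0,0],"twist":0.135},{"linear":[0,0,0],"twist":0.135},{"linear":[0,0,0],"twist":0.135},{"linear":[0,0,0],"twist":0.135}]'
python3 - <<'E'
from h import *
to(.5863,.2644,.30,-1.6)
c=load('top0');P=cloud(c)
for n,b in dict(router=(215,95,255,140),glue=(318,105,348,138),jar=(395,172,430,202),tape=(162,108,185,140)).items():
    p=P[b[1]:b[3],b[0]:b[2]].reshape(-1,3);p=p[p[:,2]>.03];print(n,np.median(p,0).round(3),p.min(0).round(3),p.max(0).round(3))
E
```

```text
time_s: 0.6
tcp_pos: [0.1581, 0.6302, 0.3418]
ee_rot: [1.404, 2.81, -0.001]
wrist_force: [-0.5, 0.7, -0.3]
gripper_width: 1.001
time_s: 1.1
tcp_pos: [0.1581, 0.6303, 0.3409]
ee_rot: [2.255, 2.187, -0.001]
wrist_force: [-0.3, 0.3, 0.5]
gripper_width: 0.996
t 1.1 tcp [0.1581 0.6303 0.3409] yang -1.75 tilt -1.0 grip 0.996 F [-0.3  0.3  0.5] q6 1.31
tool-shift now [-0.3526  0.4392  0.0411] twist -0.0026
tool-shift after twist [-0.3538  0.4383  0.0409]
router [0.751 0.051 0.139] [0.717 0.008 0.031] [0.81  0.106 0.178]
glue [ 0.746 -0.252  0.115] [ 0.726 -0.288  0.03 ] [ 0.786 -0.23   0.177]
jar [ 0.548 -0.509  0.089] [ 0.516 -0.55   0.031] [ 0.583 -0.484  0.1  ]
tape [0.748 0.244 0.065] [0.714 0.22  0.03 ] [0.788 0.273 0.075]
```

```bash
python3 -m crank '[{"linear":[-0.035,0.044,0],"twist":0},{"linear":[-0.035,0.044,0],"twist":0},{"linear":[-0.035,0.044,0],"twist":0},{"linear":[-0.035,0.044,0],"twist":0},{"linear":[-0.035,0.044,0],"twist":0}]' 
python3 -m crank '[{"linear":[-0.035,0.044,0],"twist":0},{"linear":[-0.035,0.044,0],"twist":0},{"linear":[-0.035,0.044,0],"twist":0},{"linear":[-0.035,0.044,0],"twist":0},{"linear":[0,0,0],"twist":0}]'
python3 - <<'E'
from h import *
to(.5863,.2644,.30,-1.6)
E
```

```text
time_s: 1.6
tcp_pos: [0.3509, 0.4684, 0.3411]
ee_rot: [2.249, 2.194, -0.001]
wrist_force: [0.5, 1.0, 0.2]
gripper_width: 1.0
time_s: 2.1
tcp_pos: [0.5072, 0.3375, 0.3408]
ee_rot: [2.253, 2.187, -0.001]
wrist_force: [-1.3, 0.9, 0.4]
gripper_width: 1.0
t 2.1 tcp [0.5072 0.3375 0.3408] yang -1.69 tilt -1.0 grip 1.0 F [-1.3  0.9  0.4] q6 0.57
tool-shift now [-0.0707  0.0812  0.0409] twist -0.0016
tool-shift after twist [-0.0709  0.0811  0.0408]
```

```bash
python3 -m crank '[{"linear":[-0.024,0.027,0],"twist":0},{"linear":[-0.024,0.027,0],"twist":0},{"linear":[-0.023,0.027,0],"twist":0},{"linear":[0,0,0],"twist":0},{"linear":[0,0,0],"twist":0}]'
python3 - <<'E'
from h import *
to(.5863,.2644,.202,-1.6)
E
```

```text
time_s: 2.6
tcp_pos: [0.5824, 0.2682, 0.3407]
ee_rot: [-2.25, -2.191, 0.001]
wrist_force: [0.1, -0.1, -0.8]
gripper_width: 0.998
t 2.6 tcp [0.5824 0.2682 0.3407] yang -1.52 tilt -1.0 grip 0.998 F [ 0.1 -0.1 -0.8] q6 0.41
tool-shift now [-0.0036  0.0041  0.1387] twist 0.0015
tool-shift after twist [-0.0037  0.004   0.1387]
```

```bash
python3 -m crank '[{"linear":[-0.003,0.004,0.03],"twist":0},{"linear":[0,0,0.03],"twist":0},{"linear":[0,0,0.03],"twist":0},{"linear":[0,0,0.03],"twist":0},{"linear":[0,0,0.018],"twist":0}]' 
python3 -m crank '[{"linear":[0,0,0],"twist":0},{"linear":[0,0,0],"twist":0}]'
python3 - <<'E'
from h import *
to(.5863,.2644,.202,-1.6)
shot('scene','s1');crop('s1',220,40,380,225,4,'s1c')
E
```

```text
time_s: 3.1
tcp_pos: [0.5843, 0.2662, 0.201]
ee_rot: [-2.247, -2.194, 0.004]
wrist_force: [-0.1, -0.5, 0.3]
gripper_width: 1.004
time_s: 3.3
tcp_pos: [0.5859, 0.2663, 0.2038]
ee_rot: [-2.248, -2.194, 0.0]
wrist_force: [0.4, -0.2, 0.9]
gripper_width: 1.002
t 3.3 tcp [0.5859 0.2663 0.2038] yang -1.38 tilt -1.0 grip 1.002 F [ 0.4 -0.2  0.9] q6 0.4
tool-shift now [-0.0019  0.0005  0.0018] twist 0.0038
tool-shift after twist [-0.0019  0.0005  0.0018]
```

View pics/s1c.png

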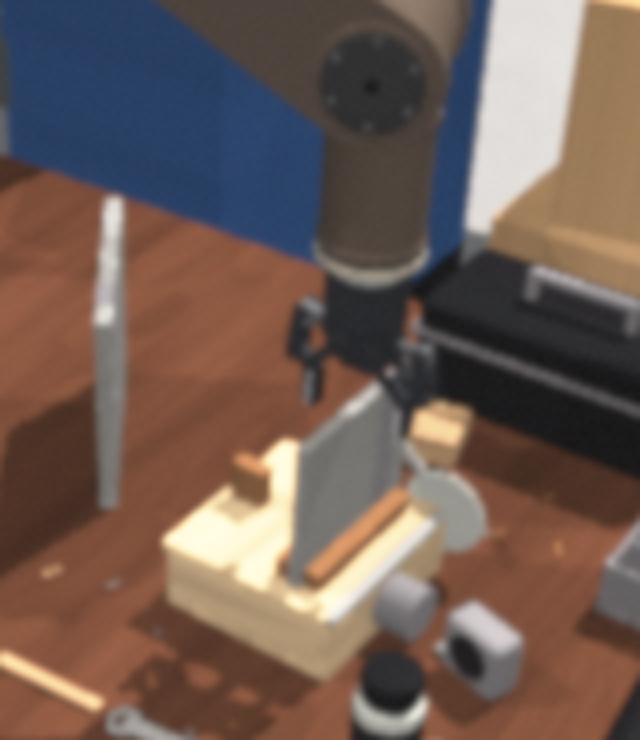

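The crop shows the open fingers straddling the slot panel's top edge at mid-width (crop ~355,380); this panel (scene ~305,160) is the 180x160 one on the hatch, while the larger slab (248,130) stands on the bench. Close and lift.

```bash
python3 -m crank '[{"linear":[0,0,0],"twist":0},{"linear":[0,0,0],"twist":0},{"linear":[0,0,0],"twist":0},{"linear":[0,0,0],"twist":0},{"linear":[0,0,0],"twist":0}]' 1 50
python3 -m crank '[{"linear":[0,0,0],"twist":0},{"linear":[0,0,0],"twist":0},{"linear":[0,0,0],"twist":0},{"linear":[0,0,-0.006],"twist":0},{"linear":[0,0,-0.006],"twist":0}]'
python3 - <<'E'
from h import *
to(.57,-.24,.31,5.13)
E
```

```text
time_s: 3.85
tcp_pos: [0.5864, 0.2655, 0.2034]
ee_rot: [2.249, 2.193, 0.0]
wrist_force: [-0.1, 0.3, -1.4]
gripper_width: 0.141
time_s: 4.35
tcp_pos: [0.5859, 0.2654, 0.2151]
ee_rot: [-2.249, -2.193, 0.002]
wrist_force: [-0.6, 0.7, -5.8]
gripper_width: 0.133
t 4.35 tcp [0.5859 0.2654 0.2151] yang -1.43 tilt -1.0 grip 0.133 F [-0.6  0.7 -5.8] q6 0.4
tool-shift now [-0.5056 -0.0033 -0.0946] twist -0.1146
tool-shift after twist [-0.5019 -0.061  -0.0949]
```

```bash
python3 -m crank '[{"linear":[0,0,-0.02],"twist":0},{"linear":[0,0,-0.02],"twist":0},{"linear":[0,0,-0.02],"twist":0},{"linear":[0,0,-0.02],"twist":0},{"linear":[0,0,-0.02],"twist":0}]'
python3 -m crank '[{"linear":[-0.02,0,0],"twist":-0.023},{"linear":[-0.04,0,0],"twist":-0.023},{"linear":[-0.04,0,0],"twist":-0.023},{"linear":[-0.04,0,0],"twist":-0.023},{"linear":[-0.04,0,0],"twist":-0.023}]'
python3 - <<'E'
from h import *
to(.5724,-.239,.31,5.13)
shot('top','t1');shot('scene','s2');crop('t1',70,100,270,260,4,'t1c')
E
```

```text
time_s: 4.85
tcp_pos: [0.5861, 0.2654, 0.3163]
ee_rot: [-2.249, -2.193, 0.001]
wrist_force: [0.4, 0.7, -6.1]
gripper_width: 0.132
time_s: 5.35
tcp_pos: [0.5906, 0.0842, 0.3155]
ee_rot: [-2.118, -2.32, 0.0]
wrist_force: [0.2, -0.6, -3.3]
gripper_width: 0.134
t 5.35 tcp [0.5906 0.0842 0.3155] yang 5.23 tilt -1.0 grip 0.134 F [ 0.2 -0.6 -3.3] q6 -0.0
tool-shift now [-0.3202 -0.0476  0.0055] twist 0.0018
tool-shift after twist [-0.3203 -0.047   0.0055]
```

View pics/t1c.png

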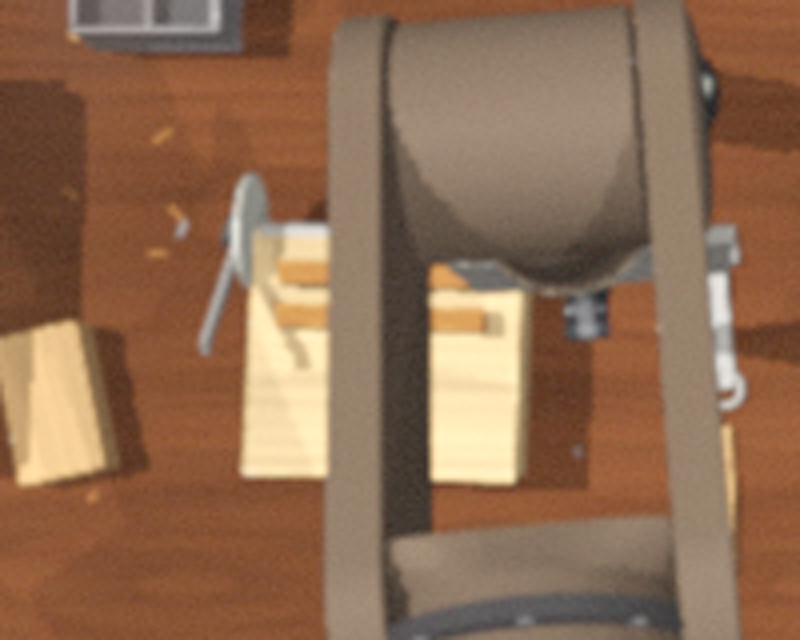

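View pics/s2.png

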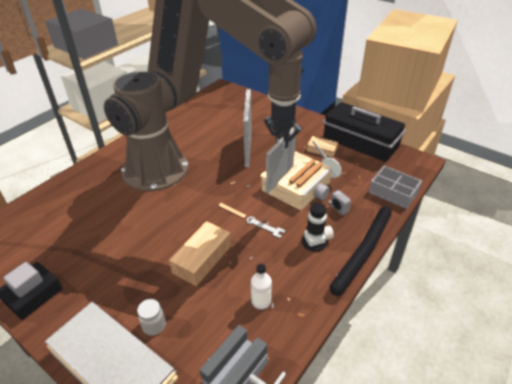

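The panel hangs in the gripper (scene ~280,165), clear of the hatch; slot is empty, set arm undisturbed (top crop ~220,290).

```bash
python3 -m crank '[{"linear":[-0.04,-0.006,0],"twist":0},{"linear":[-0.04,-0.006,0],"twist":0},{"linear":[-0.04,-0.006,0],"twist":0},{"linear":[-0.04,-0.006,0],"twist":0},{"linear":[-0.04,-0.006,0],"twist":0}]'
python3 -m crank '[{"linear":[-0.04,-0.006,0],"twist":0},{"linear":[-0.035,-0.006,0],"twist":0},{"linear":[-0.025,-0.005,0],"twist":0},{"linear":[0,0,0],"twist":0},{"linear":[0,0,0],"twist":0}]'
python3 - <<'E'
from h import *
to(.5724,-.239,.135,5.13)
c=shot('scene','s3');Q=cloud(c)
m=(Q[...,0]>.5)&(Q[...,0]<.65)&(Q[...,1]>-.36)&(Q[...,1]<-.12)&(Q[...,2]>.12)&(Q[...,2]<.28)
v,u=np.where(m);print(u.min(),u.max(),v.min(),v.max(),Q[m].min(0),Q[m].max(0))
n=np.array([np.cos(np.radians(5.13)),np.sin(np.radians(5.13)),0]);print(np.percentile(Q[m]@n-np.array([.4967,-.2458,0])@n,[2,25,50,75,98]))
E
```

```text
time_s: 5.95
tcp_pos: [0.5787, -0.1176, 0.3155]
ee_rot: [-2.119, -2.319, -0.0]
wrist_force: [0.8, 0.3, -4.5]
gripper_width: 0.132
time_s: 6.45
tcp_pos: [0.571, -0.2174, 0.3152]
ee_rot: [-2.12, -2.317, -0.0]
wrist_force: [0.3, 0.7, -5.4]
gripper_width: 0.129
t 6.45 tcp [ 0.571  -0.2174  0.3152] yang 5.08 tilt -1.0 grip 0.129 F [ 0.3  0.7 -5.4] q6 -0.5
tool-shift now [-0.0217 -0.0004  0.1802] twist -0.0008
tool-shift after twist [-0.0216 -0.0005  0.1802]
198 237 188 245 [ 0.57034986 -0.3120473   0.18364636] [ 0.59039059 -0.12917107  0.27999693]
[0.07684041 0.08436437 0.08516553 0.08597046 0.08754043]
```

View pics/s3.png

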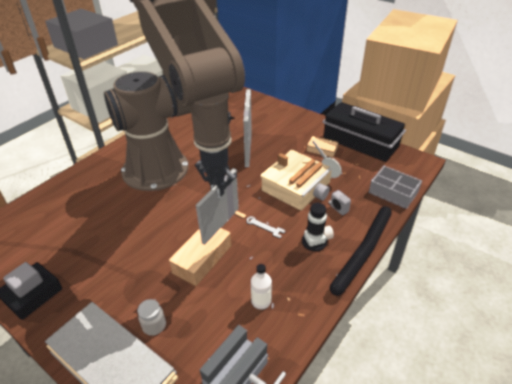

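```bash
python3 -m crank '[{"linear":[-0.011,0,0.03],"twist":0},{"linear":[-0.011,0,0.04],"twist":0},{"linear":[0,0,0.04],"twist":0},{"linear":[0,0,0.04],"twist":0},{"linear":[0,0,0.02],"twist":0}]'
python3 -m crank '[{"linear":[0,0,0.006],"twist":0},{"linear":[0,0,0],"twist":0},{"linear":[0,0,0],"twist":0}]'
python3 - <<'E'
from h import *
to(.5724,-.239,.129,5.13)
c=shot('scene','s4');Q=cloud(c)
crop('s4',150,130,270,300,4,'s4c')
m=(Q[...,0]>.5)&(Q[...,0]<.65)&(Q[...,1]>-.36)&(Q[...,1]<-.12)&(Q[...,2]>.01)&(Q[...,2]<.10)
n=np.array([np.cos(np.radians(5.13)),np.sin(np.radians(5.13)),0]);s=Q[m]@n-np.array([.4967,-.2458,0])@n
s=s[s>.07];print(len(s),np.percentile(s,[2,25,50,75,98]))
E
```

```text
time_s: 7.0
tcp_pos: [0.5718, -0.2372, 0.1421]
ee_rot: [-2.115, -2.317, 0.002]
wrist_force: [-0.2, -0.5, -4.6]
gripper_width: 0.137
time_s: 7.3
tcp_pos: [0.5742, -0.2391, 0.1407]
ee_rot: [2.117, 2.318, 0.001]
wrist_force: [-0.3, -0.0, -4.0]
gripper_width: 0.128
t 7.3 tcp [ 0.5742 -0.2391  0.1407] yang 5.19 tilt -1.0 grip 0.128 F [-0.3 -0.  -4. ] q6 -0.53
tool-shift now [ 0.0003 -0.0018  0.0117] twist 0.0011
tool-shift after twist [ 0.0003 -0.0017  0.0117]
676 [0.07857264 0.08601567 0.08690597 0.08779368 0.08937799]
```

View pics/s4c.png

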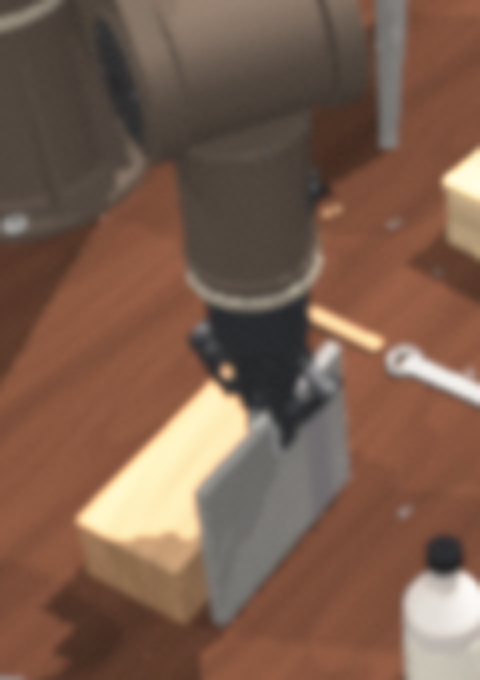

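```bash
python3 -m crank '[{"linear":[0,-0.004,0.007],"twist":0},{"linear":[0,0,0.003],"twist":0},{"linear":[0,0,0],"twist":0},{"linear":[0,0,0],"twist":0}]'
python3 -m crank '[{"linear":[0,0,0.003],"twist":0},{"linear":[0,0,0],"twist":0},{"linear":[0,0,0],"twist":0}]'
python3 -c "
from h import *
to(.5715,-.239,.128,5.13)"
```

```text
time_s: 7.75
tcp_pos: [0.5692, -0.2397, 0.1294]
ee_rot: [2.119, 2.319, -0.0]
wrist_force: [0.1, -0.1, -5.1]
gripper_width: 0.135
time_s: 8.05
tcp_pos: [0.57, -0.2393, 0.1277]
ee_rot: [2.118, 2.318, 0.002]
wrist_force: [-1.5, 7.3, 15.4]
gripper_width: 0.132
t 8.05 tcp [ 0.57   -0.2393  0.1277] yang 5.15 tilt -1.0 grip 0.132 F [-1.5  7.3 15.4] q6 -0.54
tool-shift now [ 0.0002  0.0015 -0.0003] twist 0.0003
tool-shift after twist [ 0.0002  0.0015 -0.0003]
```

```bash
python3 -m crank '[{"linear":[0,0,-0.001],"twist":0},{"linear":[0,0,0],"twist":0},{"linear":[0,0,0],"twist":0},{"linear":[0,0,0],"twist":0}]' 0.35
python3 - <<'E'
from h import *
to(.5715,-.239,.128,5.13)
c=shot('scene','s5');crop('s5',150,130,270,300,4,'s5c')
E
```

```text
time_s: 8.45
tcp_pos: [0.5692, -0.2397, 0.1272]
ee_rot: [2.119, 2.319, -0.0]
wrist_force: [-0.5, 0.3, -0.6]
gripper_width: 0.323
t 8.45 tcp [ 0.5692 -0.2397  0.1272] yang 5.15 tilt -1.0 grip 0.323 F [-0.5  0.3 -0.6] q6 -0.54
tool-shift now [ 0.0005  0.0024 -0.0008] twist 0.0004
tool-shift after twist [ 0.0005  0.0024 -0.0008]
```

View pics/s5c.png

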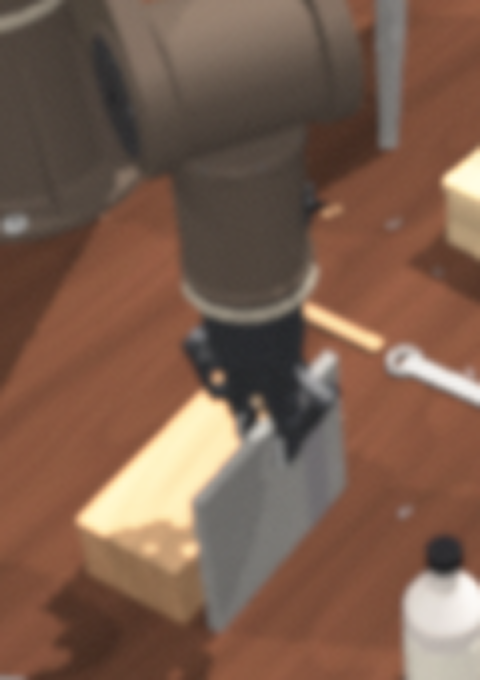

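```bash
python3 -m crank '[{"linear":[0,-0.004,0],"twist":0},{"linear":[0,-0.004,0],"twist":0},{"linear":[0,-0.004,0],"twist":0},{"linear":[0,-0.004,0],"twist":0},{"linear":[0,-0.004,0],"twist":0}]'
python3 - <<'E'
from h import *
to(.5715,-.239,.128,5.13)
c=shot('scene','s6');crop('s6',150,130,270,300,4,'s6c')
E
```

```text
time_s: 9.0
tcp_pos: [0.5488, -0.2415, 0.1273]
ee_rot: [-2.119, -2.319, 0.0]
wrist_force: [0.5, -0.0, 0.7]
gripper_width: 0.32
t 9.0 tcp [ 0.5488 -0.2415  0.1273] yang 5.15 tilt -1.0 grip 0.32 F [ 0.5 -0.   0.7] q6 -0.55
tool-shift now [ 0.0004  0.0228 -0.0007] twist 0.0004
tool-shift after twist [ 0.0004  0.0228 -0.0007]
```

View pics/s6c.png

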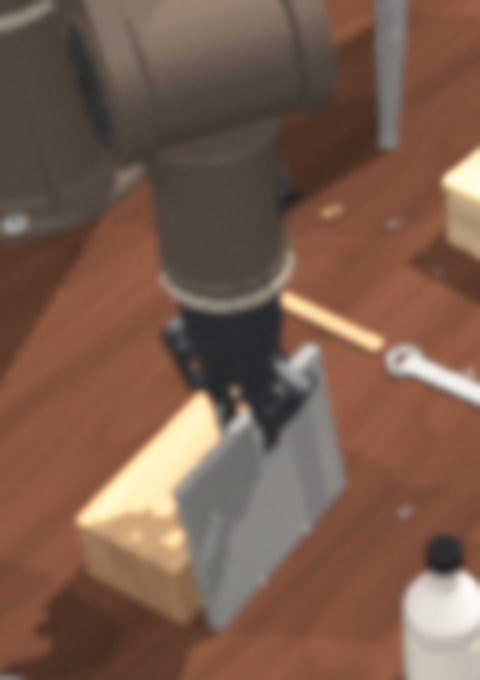

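Panel is tipping as planned, foot staying put (crop 215,625). Continue.

```bash
python3 -m crank '[{"linear":[0,-0.003,0],"twist":0},{"linear":[0,-0.003,0],"twist":0},{"linear":[0,-0.003,0],"twist":0},{"linear":[0,-0.003,0],"twist":0},{"linear":[0,-0.002,0],"twist":0}]' 0.25
python3 - <<'E'
from h import *
to(.5715,-.239,.128,5.13)
c=shot('scene','s7');crop('s7',150,130,270,300,4,'s7c')
E
```

```text
time_s: 9.55
tcp_pos: [0.5351, -0.2427, 0.1273]
ee_rot: [2.119, 2.319, -0.0]
wrist_force: [-1.2, -1.0, 0.1]
gripper_width: 0.373
t 9.55 tcp [ 0.5351 -0.2427  0.1273] yang 5.16 tilt -1.0 grip 0.373 F [-1.2 -1.   0.1] q6 -0.57
tool-shift now [ 0.0004  0.0366 -0.0007] twist 0.0005
tool-shift after twist [ 0.0005  0.0366 -0.0007]
```

View pics/s7c.png

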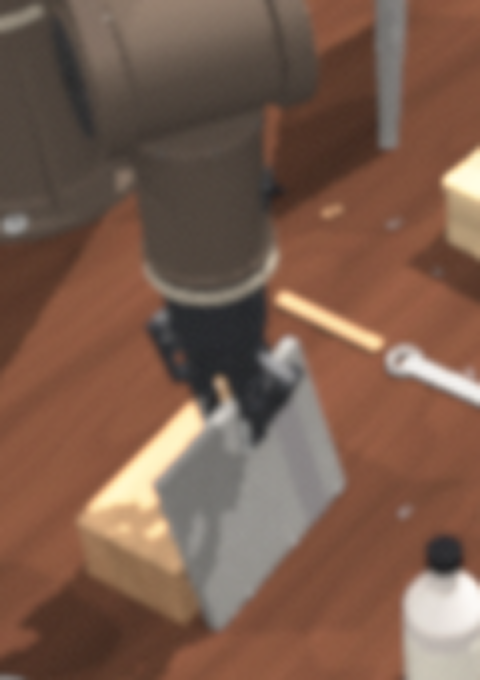

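```bash
cat >> h.py <<'E'
def tilt(tag):
    c=load(tag);Q=cloud(c);a=np.radians(5.13);n=np.array([np.cos(a),np.sin(a),0]);t=np.array([-np.sin(a),np.cos(a),0]);o=np.array([.4967,-.2458,0])
    s=(Q-o)@n;w=(Q-o)@t;z=Q[...,2]
    for lo,hi in((-.085,-.03),(.03,.085)):
        m=(w>lo)&(w<hi)&(z>.015)&(z<.14)&(s>.02)&(s<.12)
        A=s[m];B=z[m]
        k=np.ones(len(A),bool)
        for _ in range(6):
            p=np.polyfit(B[k],A[k],1);k=abs(A-np.polyval(p,B))<.004
        print('tilt',np.degrees(np.arctan(p[0])).round(2),'foot s',p[1].round(4),k.sum(),'z',B[k].min().round(3),B[k].max().round(3))
E
python3 -m crank '[{"linear":[0,-0.001,0],"twist":0},{"linear":[0,0,0],"twist":0},{"linear":[0,0,0],"twist":0}]' 0
python3 -m crank '[{"linear":[0,0,0],"twist":0},{"linear":[0,0,0],"twist":0},{"linear":[0,0,0],"twist":0}]' -0.4
python3 - <<'E'
from h import *
tilt('s7')
shot('scene','s8');crop('s8',150,130,270,300,4,'s8c');tilt('s8')
to(.535,-.2427,.3,5.13)
E
```

```text
time_s: 9.9
tcp_pos: [0.5344, -0.2428, 0.1273]
ee_rot: [2.119, 2.319, 0.0]
wrist_force: [-0.2, 0.9, 0.9]
gripper_width: 0.5
time_s: 10.2
tcp_pos: [0.5343, -0.2427, 0.1273]
ee_rot: [-2.119, -2.319, 0.0]
wrist_force: [0.1, 1.0, 0.3]
gripper_width: 0.702
tilt -13.82 foot s 0.0818 432 z 0.015 0.14
tilt -13.89 foot s 0.0824 305 z 0.015 0.137
tilt -13.86 foot s 0.0819 434 z 0.015 0.14
tilt -13.82 foot s 0.0824 266 z 0.016 0.137
t 10.25 tcp [ 0.5344 -0.2428  0.1273] yang 5.16 tilt -1.0 grip 0.703 F [ 0.5 -0.4 -0.1] q6 -0.57
tool-shift now [ 0.      0.0007 -0.1727] twist 0.0005
tool-shift after twist [ 0.      0.0006 -0.1727]
```

View pics/s8c.png

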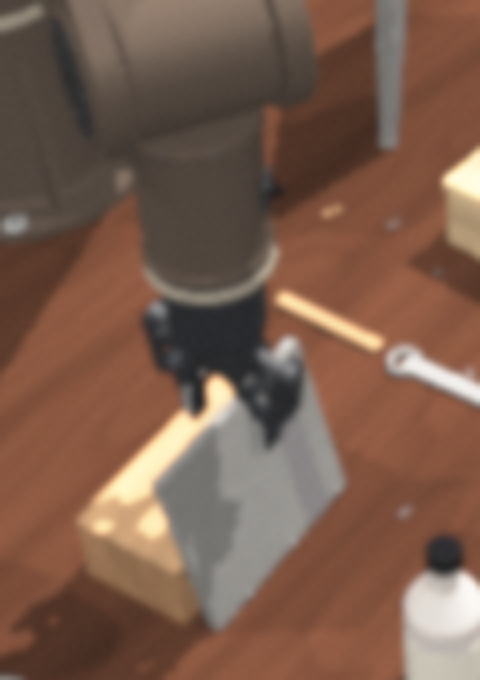

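```bash
python3 -m crank '[{"linear":[0,0,-0.02],"twist":0},{"linear":[0,0,-0.04],"twist":0},{"linear":[0,0,-0.04],"twist":0},{"linear":[0,0,-0.04],"twist":0},{"linear":[0,0,-0.04],"twist":0}]' -1
python3 -m crank '[{"linear":[0,0,0],"twist":-0.145},{"linear":[0,0,0],"twist":-0.145},{"linear":[0,0,0],"twist":-0.145},{"linear":[0,0,0],"twist":-0.145},{"linear":[0,0,0],"twist":-0.145}]'
python3 -m crank '[{"linear":[0,0,0],"twist":-0.145},{"linear":[0,0,0],"twist":-0.145},{"linear":[0,0,0],"twist":-0.145},{"linear":[0,0,0],"twist":-0.145},{"linear":[0,0,0],"twist":-0.145}]'
python3 - <<'E'
from h import *
to(.476,.263,.25,88.4)
shot('scene','s9');crop('s9',150,130,270,300,4,'s9c');tilt('s9')
shot('top','t9');crop('t9',70,100,230,240,5,'t9c')
E
```

```text
time_s: 10.75
tcp_pos: [0.5341, -0.2426, 0.309]
ee_rot: [2.119, 2.319, 0.0]
wrist_force: [1.3, 0.4, 0.2]
gripper_width: 0.998
time_s: 11.25
tcp_pos: [0.5342, -0.2427, 0.3073]
ee_rot: [-1.15, -2.923, -0.0]
wrist_force: [0.0, 0.6, 0.5]
gripper_width: 0.995
time_s: 11.75
tcp_pos: [0.5343, -0.2427, 0.3073]
ee_rot: [-0.039, -3.141, -0.0]
wrist_force: [-0.6, -0.3, -0.7]
gripper_width: 1.0
t 11.75 tcp [ 0.5343 -0.2427  0.3073] yang 88.57 tilt -1.0 grip 1.0 F [-0.6 -0.3 -0.7] q6 -2.02
tool-shift now [0.0708 0.5041 0.0573] twist 0.0031
tool-shift after twist [0.0724 0.5039 0.0573]
tilt -14.16 foot s 0.0823 439 z 0.016 0.14
tilt -13.4 foot s 0.0816 364 z 0.015 0.14
```

View pics/s9c.png

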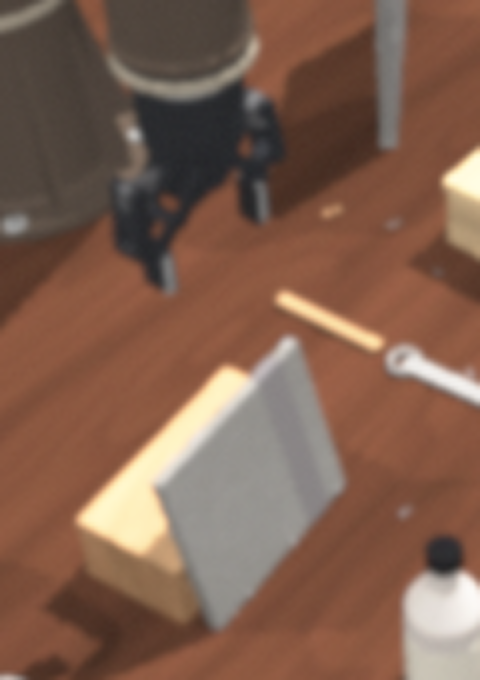

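View pics/t9c.png

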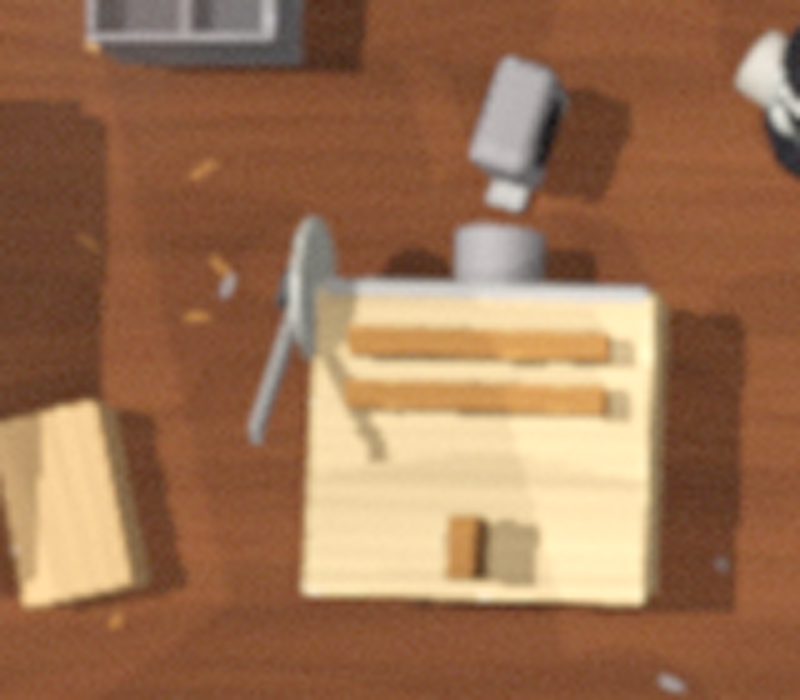

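Run:
```python
from h import *
c=load('t9');P=cloud(c);d=load('s9');Q=cloud(d)
def reg(x0,y0,x1,y1,z0,z1):
    m=np.zeros((384,512),bool);m[y0:y1,x0:x1]=1
    return m&(P[...,2]>z0)&(P[...,2]<z1)
m=reg(125,150,210,225,.068,.084)
r=cv2.minAreaRect(P[m][:,:2].astype(np.float32));print('hatch',r,np.median(P[m][:,2]))
m=reg(125,150,210,225,.088,.108);r=cv2.minAreaRect(P[m][:,:2].astype(np.float32));print('battens',r,np.median(P[m][:,2]))
m=reg(155,195,175,222,.11,.14);r=cv2.minAreaRect(P[m][:,:2].astype(np.float32));print('fin',r,np.median(P[m][:,2]))
f=np.array(r[0])
# scene: fin side faces & box
np.set_printoptions(suppress=True)
yaw=np.radians(-1.6);X=np.array([np.cos(yaw),np.sin(yaw),0]);Y=np.array([-np.sin(yaw),np.cos(yaw),0])
H=np.array([.636,.263,.07])
for n,A in(('top',P),('scene',Q)):
    x=(A-H)@X;y=(A-H)@Y;z=A[...,2]-.07
    m=(y>.106)&(y<.128)&(x<-.045)&(x>-.16)&(z>.01)&(z<.16)
    print(n,m.sum());v,u=np.where(m)
    L=np.c_[u,v,x[m]*1e3,y[m]*1e3,z[m]*1e3,np.degrees(np.arctan2(z[m],-x[m])),1e3*np.hypot(x[m],z[m])]
    print(L.round(1)[np.argsort(L[:,6])][::max(1,len(L)//40)])
```

```text
hatch ((0.5540085434913635, 0.27374568581581116), (0.23454535007476807, 0.21476098895072937), 88.50031280517578) 0.07712752192394445
battens ((0.5527126789093018, 0.29171222448349), (0.20540326833724976, 0.1664498746395111), 74.33810424804688) 0.09863098068032994
fin ((0.47584718465805054, 0.2628043591976166), (0.03903629630804062, 0.017669426277279854), 1.497572422027588) 0.12170470072752293
top 51
[[ 126.   171.   -46.4  111.2   40.8   41.3   61.8]
 [ 126.   173.   -52.1  112.    36.6   35.1   63.7]
 [ 125.   171.   -46.9  113.2   44.1   43.3   64.3]
 [ 124.   171.   -47.1  115.7   45.8   44.2   65.7]
 [ 126.   172.   -49.9  109.7   45.2   42.2   67.3]
 [ 125.   172.   -50.5  111.3   50.    44.7   71.1]
 [ 124.   172.   -50.6  114.3   50.1   44.7   71.2]
 [ 125.   174.   -56.2  112.    46.5   39.6   73. ]
 [ 125.   173.   -53.7  110.6   51.9   44.    74.7]
 [ 124.   173.   -54.1  112.9   54.5   45.2   76.7]
 [ 125.   175.   -59.6  110.9   50.    40.    77.8]
 [ 124.   175.   -60.   112.8   53.7   41.8   80.5]
 [ 125.   176.   -62.8  110.1   52.2   39.7   81.7]
 [ 123.   174.   -57.
[... 3155 characters left out ...]
116.5  56.5  34.1 100.7]
 [316.  145.  -75.1 108.9  69.3  42.7 102.2]
 [315.  145.  -80.3 110.2  66.3  39.5 104.1]
 [316.  144.  -75.3 108.6  74.2  44.6 105.8]
 [314.  145.  -83.8 108.4  65.8  38.1 106.5]
 [315.  144.  -81.9 112.3  69.2  40.2 107.3]
 [314.  144.  -84.2 108.4  70.5  39.9 109.8]
 [314.  143.  -87.8 114.   70.6  38.8 112.7]
 [315.  142.  -83.2 113.   78.   43.2 114.1]
 [314.  142.  -85.  108.2  79.9  43.2 116.7]
 [313.  142.  -93.1 114.5  72.9  38.1 118.2]
 [314.  141.  -85.6 108.5  84.4  44.6 120.2]
 [312.  142.  -94.9 109.7  74.8  38.2 120.8]
 [313.  141.  -92.4 112.5  79.2  40.6 121.7]
 [312.  141.  -94.6 108.3  80.6  40.4 124.2]
 [313.  140.  -90.3 108.1  87.3  44.  125.6]]
```

```bash
python3 -m crank '[{"linear":[0.007,0.048,0],"twist":0},{"linear":[0.007,0.048,0],"twist":0},{"linear":[0.007,0.048,0],"twist":0},{"linear":[0.007,0.048,0],"twist":0},{"linear":[0.007,0.048,0],"twist":0}]'
python3 -m crank '[{"linear":[0.007,0.048,0],"twist":0},{"linear":[0.007,0.048,0],"twist":0},{"linear":[0.007,0.048,0],"twist":0},{"linear":[0.007,0.048,0],"twist":0},{"linear":[0.007,0.048,0],"twist":0}]'
python3 -m crank '[{"linear":[0,0,0],"twist":0},{"linear":[0,0,0],"twist":0}]'
python3 -c "
from h import *
to(.4758,.2628,.089,88.4)"
```

```text
time_s: 12.35
tcp_pos: [0.5062, -0.0001, 0.3075]
ee_rot: [0.057, 3.141, 0.0]
wrist_force: [0.9, 0.4, 0.5]
gripper_width: 0.998
time_s: 12.85
tcp_pos: [0.4785, 0.2411, 0.3075]
ee_rot: [0.057, 3.141, 0.0]
wrist_force: [1.2, -0.1, 0.4]
gripper_width: 0.999
time_s: 13.05
tcp_pos: [0.4787, 0.2401, 0.3071]
ee_rot: [-0.05, -3.141, 0.001]
wrist_force: [0.1, -1.0, -0.1]
gripper_width: 1.004
t 13.05 tcp [0.4787 0.2401 0.3071] yang 88.17 tilt -1.0 grip 1.004 F [ 0.1 -1.  -0.1] q6 -1.13
tool-shift now [0.0035 0.0227 0.2181] twist -0.004
tool-shift after twist [0.0035 0.0226 0.2181]
```

```bash
python3 -m crank '[{"linear":[0.0035,0.023,0.03],"twist":-0.004},{"linear":[0,0,0.04],"twist":0},{"linear":[0,0,0.04],"twist":0},{"linear":[0,0,0.04],"twist":0},{"linear":[0,0,0.03],"twist":0}]'
python3 -m crank '[{"linear":[0,0,0.02],"twist":0},{"linear":[0,0,0.014],"twist":0},{"linear":[0,0,0],"twist":0},{"linear":[0,0,0],"twist":0}]'
python3 - <<'E'
from h import *
to(.4758,.2628,.089,88.4)
shot('scene','s10');crop('s10',230,90,360,220,5,'s10c')
E
```

```text
time_s: 13.55
tcp_pos: [0.476, 0.2604, 0.1253]
ee_rot: [-0.049, -3.14, 0.001]
wrist_force: [-0.9, 0.4, 0.2]
gripper_width: 0.998
time_s: 13.95
tcp_pos: [0.4767, 0.2613, 0.0936]
ee_rot: [-0.046, -3.141, 0.0]
wrist_force: [-0.3, 0.3, 1.0]
gripper_width: 1.003
t 13.95 tcp [0.4767 0.2613 0.0936] yang 88.31 tilt -1.0 grip 1.003 F [-0.3  0.3  1. ] q6 -1.1
tool-shift now [0.001  0.0015 0.0046] twist -0.0017
tool-shift after twist [0.001  0.0015 0.0046]
```

View pics/s10c.png

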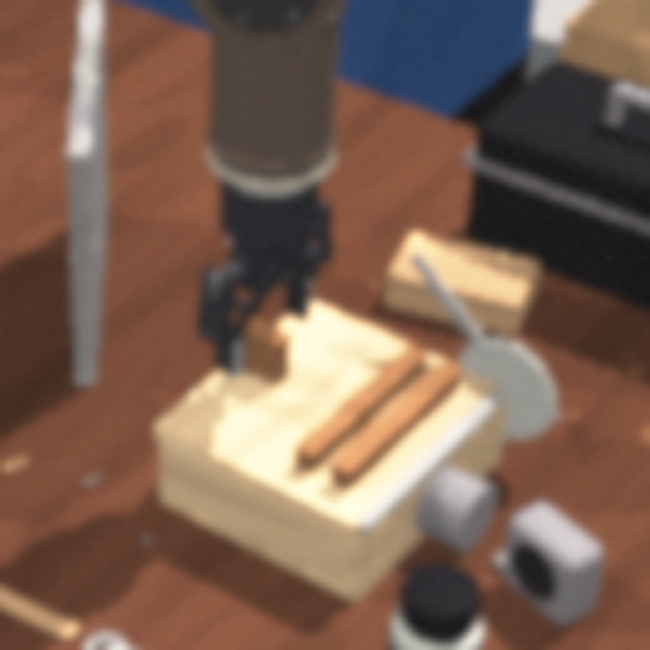

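Fingers straddle the fin (crop 265,345). Close the last 4 mm and grip.

```bash
python3 -m crank '[{"linear":[0.001,0.0015,0.004],"twist":0},{"linear":[0,0,0],"twist":0},{"linear":[0,0,0],"twist":0},{"linear":[0,0,0],"twist":0},{"linear":[0,0,0],"twist":0}]' 1 50
python3 -m crank '[{"linear":[0,0,0],"twist":0},{"linear":[0,0,0],"twist":0},{"linear":[0,0,0],"twist":0}]'
cat >> h.py <<'E'
def hatch(deg,hx=.636):
    # tcp target with grasp pt on fin grip point at hatch angle deg; axis yaw -1.6
    a=np.radians(deg+12.68);r=.164;yaw=np.radians(-1.6)
    d=.160-r*np.cos(a) # advance along X from shut
    to(.4760+d*np.cos(yaw),.2628+d*np.sin(yaw),.07+r*np.sin(a)-.019,88.4)
E
python3 -c "
from h import *
hatch(0)
r=.164
p0=None
for a in range(0,43,3):
    b=np.radians(a+12.68);p=np.array([.16-r*np.cos(b),r*np.sin(b)])
    if p0 is not None: print(a,(p-p0).round(4))
    p0=p"
```

```text
time_s: 14.5
tcp_pos: [0.4755, 0.2639, 0.0896]
ee_rot: [0.042, 3.141, 0.0]
wrist_force: [-1.8, -0.3, 4.8]
gripper_width: 0.205
time_s: 14.8
tcp_pos: [0.4755, 0.2639, 0.0896]
ee_rot: [0.042, 3.141, 0.0]
wrist_force: [-1.7, -0.9, 5.5]
gripper_width: 0.203
t 14.8 tcp [0.4755 0.2639 0.0896] yang 88.47 tilt -1.0 grip 0.203 F [-1.7 -0.9  5.5] q6 -1.09
tool-shift now [-0.0006 -0.0011  0.0026] twist 0.0012
tool-shift after twist [-0.0006 -0.0011  0.0026]
3 [0.0021 0.0083]
6 [0.0025 0.0082]
9 [0.003  0.0081]
12 [0.0034 0.0079]
15 [0.0038 0.0077]
18 [0.0042 0.0075]
21 [0.0046 0.0073]
24 [0.0049 0.007 ]
27 [0.0053 0.0067]
30 [0.0057 0.0065]
33 [0.006  0.0062]
36 [0.0063 0.0058]
39 [0.0066 0.0055]
42 [0.0069 0.0051]
```

```bash
python3 -m crank '[{"linear":[-0.0021,0,-0.0083],"twist":0},{"linear":[-0.0025,0,-0.0082],"twist":0},{"linear":[-0.003,0,-0.0081],"twist":0},{"linear":[-0.0034,0,-0.0079],"twist":0},{"linear":[-0.0038,0,-0.0077],"twist":0}]'
python3 -c "
from h import *
hatch(15)"
```

```text
time_s: 15.3
tcp_pos: [0.4906, 0.2635, 0.1302]
ee_rot: [0.042, 3.141, 0.0]
wrist_force: [5.5, 3.6, -10.2]
gripper_width: 0.204
t 15.3 tcp [0.4906 0.2635 0.1302] yang 88.46 tilt -1.0 grip 0.204 F [  5.5   3.6 -10.2] q6 -1.11
tool-shift now [-0.0002 -0.0011  0.003 ] twist 0.0011
tool-shift after twist [-0.0002 -0.0011  0.003 ]
```

```bash
python3 -m crank '[{"linear":[-0.0042,0,-0.0075],"twist":0},{"linear":[-0.0046,0,-0.0073],"twist":0},{"linear":[-0.0049,0,-0.007],"twist":0},{"linear":[-0.0053,0,-0.0067],"twist":0},{"linear":[-0.0057,0,-0.0065],"twist":0}]'
python3 -m crank '[{"linear":[-0.006,0,-0.0062],"twist":0},{"linear":[-0.0063,0,-0.0058],"twist":0},{"linear":[-0.0022,0,-0.0018],"twist":0},{"linear":[0,0,0],"twist":0},{"linear":[0,0,0],"twist":0}]'
python3 - <<'E'
from h import *
hatch(37)
shot('scene','s11');crop('s11',230,70,370,220,5,'s11c');shot('top','t11');crop('t11',90,120,230,240,5,'t11c')
E
```

```text
time_s: 15.8
tcp_pos: [0.5149, 0.2628, 0.165]
ee_rot: [-0.042, -3.141, -0.0]
wrist_force: [3.5, 4.7, -10.7]
gripper_width: 0.202
time_s: 16.3
tcp_pos: [0.5289, 0.2625, 0.1785]
ee_rot: [-0.042, -3.141, -0.0]
wrist_force: [-1.1, 4.5, -3.8]
gripper_width: 0.204
t 16.3 tcp [0.5289 0.2625 0.1785] yang 88.45 tilt -1.0 grip 0.204 F [-1.1  4.5 -3.8] q6 -1.14
tool-shift now [-0.001  -0.0011  0.0025] twist 0.0009
tool-shift after twist [-0.001  -0.0011  0.0025]
```

View pics/s11c.png

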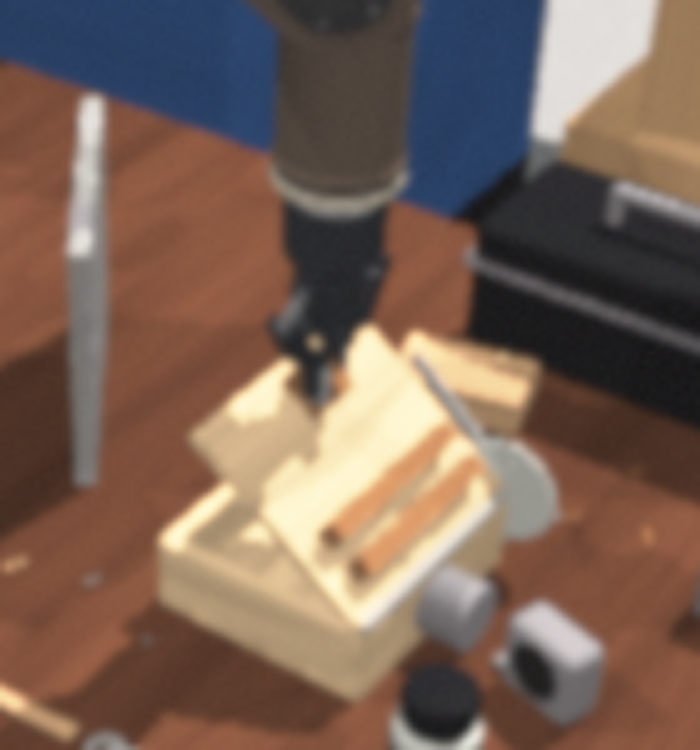

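View pics/t11c.png

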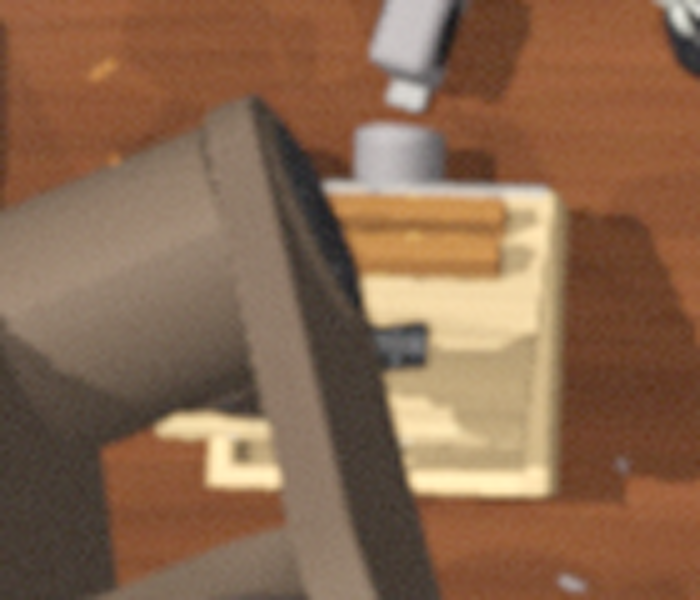

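```bash
cat >> h.py <<'E'
def hang(tag,a0):
    yaw=np.radians(-1.6);X=np.array([np.cos(yaw),np.sin(yaw),0]);Y=np.array([-np.sin(yaw),np.cos(yaw),0]);H=np.array([.636,.263,.07])
    for T in ((tag,) if isinstance(tag,str) else tag):
        A=cloud(load(T));x=-(A-H)@X;y=(A-H)@Y;z=(A-H)[...,2]
        a=np.radians(a0);u=x*np.cos(a)+z*np.sin(a);w=-x*np.sin(a)+z*np.cos(a)
        m=(u>.075)&(u<.18)&(abs(y)<.1)&(abs(w-.006)<.012)
        k=m.copy();U=u[m];W=w[m];k=np.ones(len(U),bool)
        for _ in range(8):
            p=np.polyfit(U[k],W[k],1);k=abs(W-np.polyval(p,U))<.003
        print(T,'hatch slope ang',(a0+np.degrees(np.arctan(p[0]))).round(2),'offset at hinge mm',(p[1]*1e3).round(2),k.sum(), 'pos ang at u=.13',(a0+np.degrees((np.polyval(p,.13)-.006)/.13)).round(2))
        m=(u>.05)&(u<.128)&(y>.106)&(y<.125)&(abs(w)<.0085)
        if m.sum()>8:
            ua,wa=u[m],w[m]
            b=[(np.percentile(wa[(ua>l)&(ua<l+.02)],[0,100]).round(4)) for l in(.055,.08,.105) if ((ua>l)&(ua<l+.02)).sum()>2]
            p=np.polyfit(ua,wa,1);print('  arm n',m.sum(),'fit ang',(a0+np.degrees(np.arctan(p[0]))).round(2),'off',(p[1]*1e3).round(2),'mean-pos ang',(a0+np.degrees(np.mean(wa/ua))).round(2),b)
E
python3 - <<'E'
from h import *
hang('s11',37); hang('s9',41); hang('t9',41); hang('s11',41); hang('s9',0)
E
```

```text
s11 hatch slope ang 35.7 offset at hinge mm 5.44 632 pos ang at u=.13 35.45
  arm n 29 fit ang 42.1 off -5.27 mean-pos ang 38.23 [array([-0.001 ,  0.0042]), array([-0.0025,  0.0067]), array([0.0028, 0.0077])]Traceback (most recent call last):
  File "<stdin>", line 2, in <module>
  File "h.py", line 47, in hang
    p=np.polyfit(U[k],W[k],1);k=abs(W-np.polyval(p,U))<.003
    raise TypeError("expected non-empty vector for x")
TypeError: expected non-empty vector for x
```

```bash
cat >> h.py <<'E'
def proj(c,p):
    q=np.linalg.inv(c['pose'])@np.r_[p,1];x,y=q[0]/q[2],q[1]/q[2];s=1+float(c['k1'])*(x*x+y*y);K=c['mtx']
    return np.array([K[0,0]*x*s+K[0,2],K[1,1]*y*s+K[1,2]])
def hpt(u,y,w,deg):
    yaw=np.radians(-1.6);X=np.array([np.cos(yaw),np.sin(yaw),0]);Y=np.array([-np.sin(yaw),np.cos(yaw),0]);H=np.array([.636,.2645,.07])
    a=np.radians(deg);return H-X*(u*np.cos(a)-w*np.sin(a))+Y*y+np.array([0,0,u*np.sin(a)+w*np.cos(a)])
E
python3 - <<'E'
from h import *
for tag,x0,y0,f in(('s9',290,120,13),('t9',105,135,13)):
    c=load(tag);im=cv2.imread(f'pics/{tag}.png')[y0:y0+60,x0:x0+55]
    ims=[]
    for a in(None,41.3):
        I=cv2.resize(im,None,fx=7,fy=7,interpolation=cv2.INTER_CUBIC)
        if a:
            for y in(.114,.118):
                pts=[(proj(c,hpt(u,y,w,a))-[x0,y0]+.5)*7 for u,w in((.04,-.006),(.13,-.006),(.13,.006),(.04,.006))]
                cv2.polylines(I,[np.array(pts).round().astype(np.int32)],False,(0,0,255) if y<.116 else (0,255,255),1)
        ims.append(I)
    cv2.imwrite(f'pics/ov_{tag}.png',np.hstack(ims))
E
```

```text
(no output)
```

View pics/ov_s9.png

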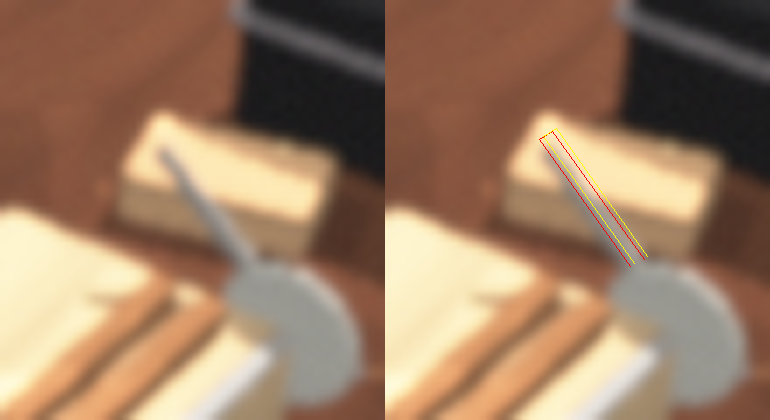

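View pics/ov_t9.png

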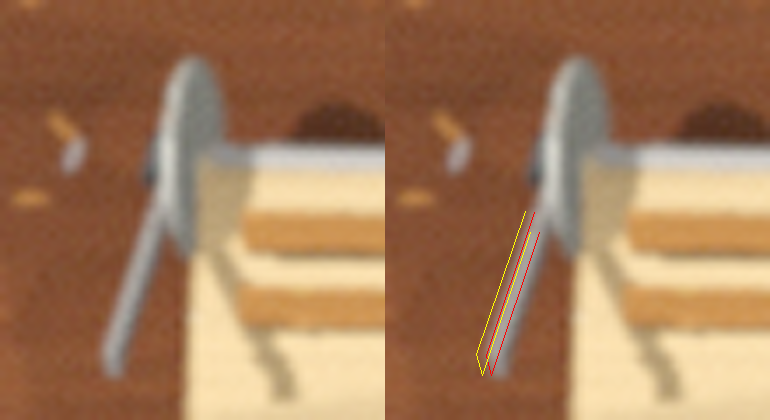

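Run:
```python
from h import *
from scipy.optimize import least_squares
s=load('s9');t=load('t9')
def fit(us,ut,lab):
    r=least_squares(lambda p:np.r_[proj(s,p)-us,proj(t,p)-ut],[.54,.375,.15]);print(lab,r.x.round(4),'res',r.fun.round(2));return r.x
# overlay model fit: silhouettes
for yo in (.111,.114):
  for a in(38,40,42,44):
    for c,n in((s,'s'),(t,'t')):
        print(yo,a,n,[proj(c,hpt(u,yo,0,a)).round(1).tolist() for u in(.128,.06)])
print('tip corner top-view/scene reading')
fit([313.3,141.2],[120.9,187.3],'tip')
# check features: disc? use hatch free corners at z .076 : reproject
for u,y in((.19,.105),(.19,-.105),(.0,-.105)):
    print('corner',u,y,proj(s,hpt(u,y,.006,0)).round(1),proj(t,hpt(u,y,.006,0)).round(1))
crop('s9',255,140,345,210,8,'s9b'); crop('t9',125,150,215,225,8,'t9b')
```

```text
0.111 38 s [[311.2, 140.3], [321.7, 153.7]]
0.111 38 t [[120.9, 187.9], [125.9, 171.4]]
0.111 40 s [[311.9, 139.9], [322.0, 153.5]]
0.111 40 t [[120.6, 186.9], [125.8, 170.9]]
0.111 42 s [[312.5, 139.4], [322.3, 153.3]]
0.111 42 t [[120.4, 185.8], [125.6, 170.4]]
0.111 44 s [[313.3, 139.0], [322.7, 153.1]]
0.111 44 t [[120.1, 184.7], [125.5, 169.9]]
0.114 38 s [[311.6, 140.0], [322.1, 153.3]]
0.114 38 t [[119.9, 187.9], [124.9, 171.4]]
0.114 40 s [[312.3, 139.5], [322.4, 153.1]]
0.114 40 t [[119.6, 186.9], [124.8, 170.9]]
0.114 42 s [[313.0, 139.1], [322.7, 152.9]]
0.114 42 t [[119.3, 185.8], [124.7, 170.4]]
0.114 44 s [[313.7, 138.7], [323.1, 152.8]]
0.114 44 t [[119.0, 184.7], [124.5, 169.9]]
tip corner top-view/scene reading
tip [0.5422 0.3813 0.1435] res [-0.96  0.19 -0.43 -0.57]
corner 0.19 0.105 [291.2 147.8] [128.4 218.4]
corner 0.19 -0.105 [260.4 172.9] [196.1 220.5]
corner 0.0 -0.105 [300.8 192.8] [198.5 159.7]
```

View pics/s9b.png

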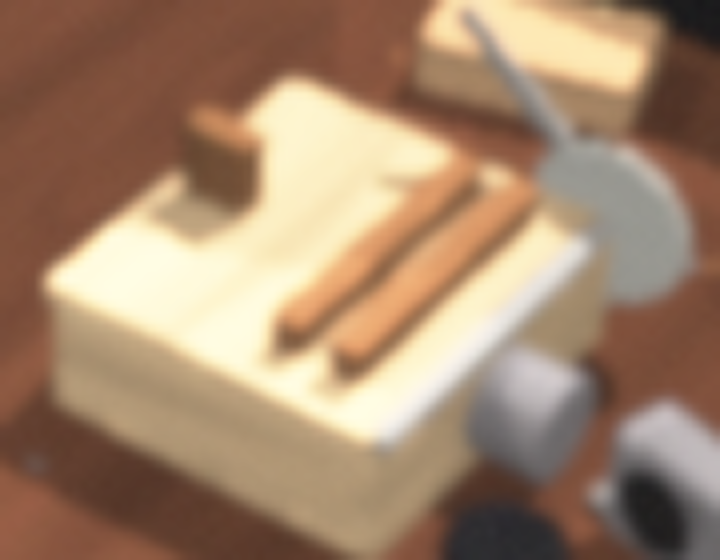

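View pics/t9b.png

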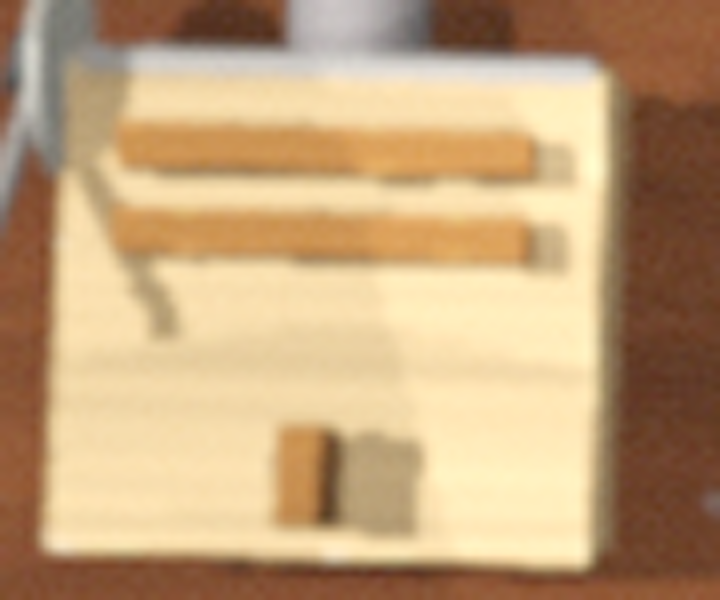

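Run:
```python
from h import *
from scipy.optimize import least_squares
s=load('s9');t=load('t9')
def hp(u,y,w,deg,H,yaw):
    X=np.array([np.cos(yaw),np.sin(yaw),0]);Y=np.array([-np.sin(yaw),np.cos(yaw),0]);a=np.radians(deg)
    return H-X*(u*np.cos(a)-w*np.sin(a))+Y*y+np.array([0,0,u*np.sin(a)+w*np.cos(a)])
# corners (u,y,w,pixel): hatch free corners; for scene also near box hinge corner
cs=[(.19,-.105,.006,(260.5,175.1)),(0,-.105,.006,(301.8,195.0)),(.19,.105,.006,(291.1,149.6))]
ct=[(.19,.105,.006,(129.8,218.1)),(.19,-.105,.006,(198.9,220.8)),(0,-.105,.006,(200.2,157.7))]
for n,c,cc,tip,mid in(('s',s,cs,(313.2,141.0),(325.0,157.0)),('t',t,ct,(120.9,187.2),(127.1,165.7))):
    def f(p): 
        return np.concatenate([proj(c,hp(u,y,w,0,np.array([p[0],p[1],.07]),p[2]))-q for u,y,w,q in cc])
    r=least_squares(f,[.636,.26,-.028]);print(n,r.x.round(4),r.fun.round(2))
    H=np.array([r.x[0],r.x[1],.07])
    for a in(38,40,42,44): print(a,[proj(c,hp(u,.116,w,a,H,r.x[2])).round(1).tolist() for u,w in((.13,.0),(.045,.0))])
    print('obs',tip,mid)
```

```text
s [ 0.6438  0.2564 -0.0144] [ 0.13  0.07 -0.09  0.01 -0.04 -0.08]
38 [[311.7, 141.0], [324.9, 157.6]]
40 [[312.3, 140.5], [325.2, 157.5]]
42 [[313.1, 140.1], [325.4, 157.3]]
44 [[313.8, 139.6], [325.7, 157.2]]
obs (313.2, 141.0) (325.0, 157.0)
t [ 0.6378  0.2594 -0.0199] [ 0.7   0.   -0.64 -1.13 -0.06  1.16]
38 [[121.1, 188.1], [127.1, 167.6]]
40 [[120.8, 187.1], [127.0, 167.3]]
42 [[120.5, 186.0], [126.9, 166.9]]
44 [[120.2, 184.8], [126.8, 166.5]]
obs (120.9, 187.2) (127.1, 165.7)
```

```bash
python3 -m crank '[{"linear":[-0.0033,0,-0.0028],"twist":0},{"linear":[-0.0033,0,-0.0027],"twist":0},{"linear":[-0.0034,0,-0.0026],"twist":0},{"linear":[0,0,0],"twist":0},{"linear":[0,0,0],"twist":0}]'
python3 - <<'E'
from h import *
hatch(40.3)
shot('scene','s12');crop('s12',285,110,365,180,9,'s12c');crop('s12',230,70,370,220,5,'s12d')
hang('s12',40)
E
```

```text
time_s: 16.9
tcp_pos: [0.5389, 0.2622, 0.1864]
ee_rot: [-0.042, -3.141, -0.0]
wrist_force: [-0.4, 6.0, -6.1]
gripper_width: 0.2
t 16.9 tcp [0.5389 0.2622 0.1864] yang 88.46 tilt -1.0 grip 0.2 F [-0.4  6.  -6.1] q6 -1.14
tool-shift now [ 0.0016 -0.0011  0.0044] twist 0.0011
tool-shift after twist [ 0.0016 -0.0011  0.0044]
s12 hatch slope ang 40.33 offset at hinge mm 4.47 633 pos ang at u=.13 39.66
  arm n 39 fit ang 40.39 off 1.37 mean-pos ang 41.37 [array([-0.0049,  0.0075]), array([-0.0029,  0.0065]), array([-0.0051,  0.006 ])]
```

View pics/s12c.png

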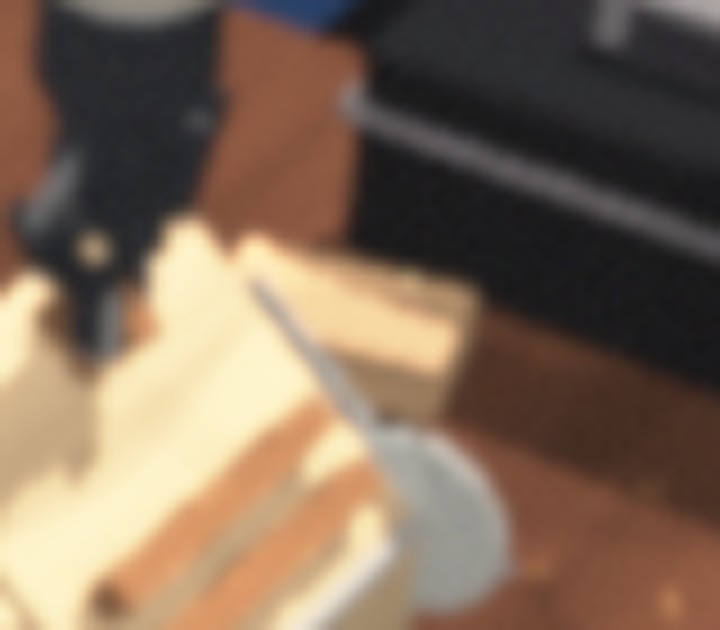

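View pics/s12d.png

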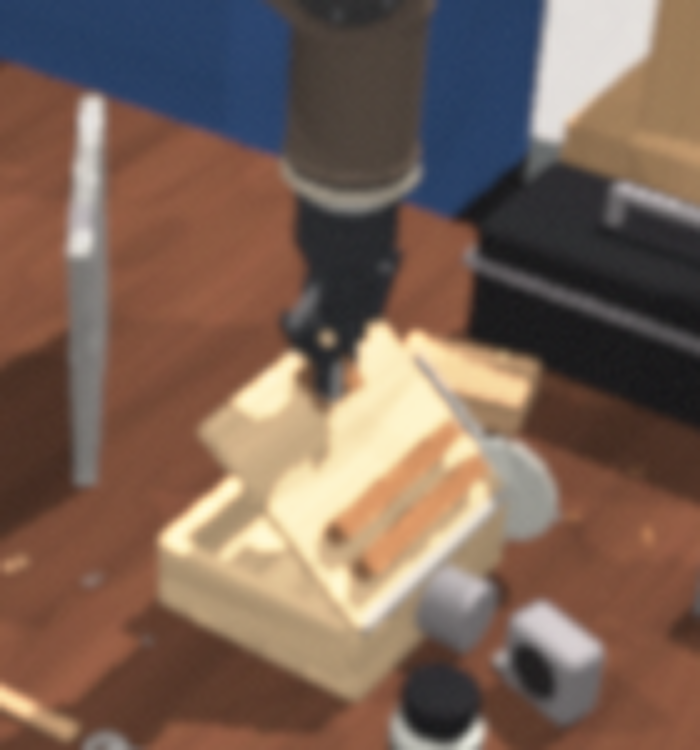

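```bash
cat >> h.py <<'E'
def hp(u,y,w,deg,H=np.array([.6438,.2564,.07]),yaw=-.0144):
    X=np.array([np.cos(yaw),np.sin(yaw),0]);Y=np.array([-np.sin(yaw),np.cos(yaw),0]);a=np.radians(deg)
    return H-X*(u*np.cos(a)-w*np.sin(a))+Y*y+np.array([0,0,u*np.sin(a)+w*np.cos(a)])
def over(tag,ah,aa,out,x0=295,y0=125,W=45,Hh=45,f=12):
    c=load(tag);im=cv2.imread(f'pics/{tag}.png')[y0:y0+Hh,x0:x0+W];I=cv2.resize(im,None,fx=f,fy=f,interpolation=cv2.INTER_CUBIC)
    def L(p,q,col):
        a,b=[tuple(((proj(c,z)-[x0,y0]+.5)*f).round().astype(int).tolist()) for z in(p,q)];cv2.line(I,a,b,col,1)
    L(hp(0,.105,.006,ah),hp(.19,.105,.006,ah),(255,0,0));L(hp(.19,-.105,.006,ah),hp(.19,.105,.006,ah),(255,0,0))
    for w in(-.006,.006): L(hp(.03,.114,w,aa),hp(.13,.114,w,aa),(0,0,255))
    L(hp(.13,.114,-.006,aa),hp(.13,.114,.006,aa),(0,0,255));L(hp(.03,.118,.006,aa),hp(.13,.118,.006,aa),(0,255,255))
    cv2.imwrite(f'pics/{out}.png',I)
E
python3 - <<'E'
from h import *
over('s12',40.2,40.2,'o1')
over('s9',0,41,'o2')
c=load('s9');Q=cloud(c);z=Q[...,2];m=(abs(z-.076)<.006)&(abs(Q[...,1]-.26)<.09)&(Q[...,0]>.46)&(Q[...,0]<.62);print('scene shut hatch z',np.median(z[m]))
E
```

```text
scene shut hatch z 0.0734843166345387
```

View pics/o1.png

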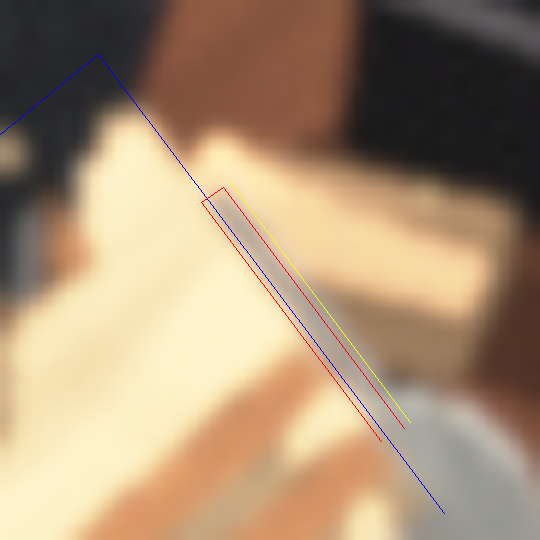

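View pics/o2.png

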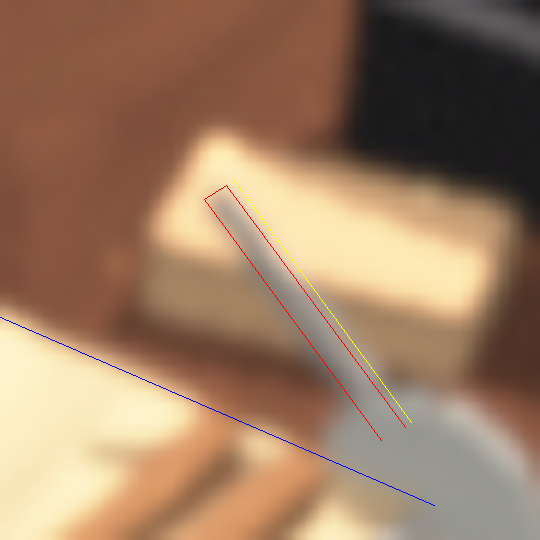

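Run:
```python
from h import *
yaw=np.radians(-1.6);X=np.array([np.cos(yaw),np.sin(yaw),0]);Y=np.array([-np.sin(yaw),np.cos(yaw),0])
# bias-corrected clouds: scene z +2.5mm, top z -1.1mm
for tag,zb in(('s3',.0025),('s9',.0025),('s10',.0025),('t9',-.0011),('t0' if 0 else 't9',-.0011)):
    A=cloud(load(tag))+[0,0,zb];H=np.array([.636,.2635,.07])
    x=-(A-H)@X;y=(A-H)@Y;z=(A-H)[...,2]
    # hatch shut check
    m=(abs(y)<.1)&(x>.03)&(x<.18)&(abs(z-.006)<.003);print(tag,'shut z',(np.median(z[m])*1e3).round(2))
    a=np.radians(41);u=x*np.cos(a)+z*np.sin(a);w=-x*np.sin(a)+z*np.cos(a)
    m=(u>.05)&(u<.126)&(y>.100)&(y<.125)&(abs(w)<.014)
    U,W=u[m],w[m]
    # centroid through-hinge angle & free line, robust
    k=np.ones(len(U),bool)
    for _ in range(5):
        b=np.median(W[k]/U[k]);k=abs(W-b*U)<.0075
    p=np.polyfit(U[k],W[k],1)
    print(k.sum(),'through-hinge',(41+np.degrees(np.mean(W[k])/np.mean(U[k]))).round(2),'slope',(41+np.degrees(p[0])).round(2),'w range mid',[((np.sort(W[k&(U>l)&(U<l+.025)])[[0,1,-2,-1]])*1e3).round(1).tolist() for l in(.05,.075,.1)],'y',np.percentile(y[m][k],[10,50,90]).round(4))
```

```text
s3 shut z 5.6
47 through-hinge 42.64 slope 41.37 w range mid [[-4.3, -3.8, 7.4, 7.6], [-3.0, -2.5, 8.3, 9.4], [-3.9, -2.2, 7.6, 10.0]] y [0.1056 0.1087 0.1128]
s9 shut z 5.52
41 through-hinge 41.29 slope 41.33 w range mid [[-6.4, -5.0, 6.0, 7.6], [-5.5, -3.8, 5.8, 7.4], [-4.2, -3.9, 6.2, 6.4]] y [0.1063 0.11   0.1125]
s10 shut z 5.39
52 through-hinge 42.65 slope 41.37 w range mid [[-5.6, -5.1, 8.4, 9.3], [-4.3, -2.0, 8.5, 9.6], [-3.1, -3.1, 9.1, 9.3]] y [0.1067 0.1089 0.1122]
t9 shut z 6.06
46 through-hinge 42.78 slope 41.51 w range mid [[-2.6, -0.5, 6.6, 8.4], [-4.1, -2.6, 6.2, 6.5], [-2.1, -1.1, 6.8, 8.1]] y [0.11   0.1113 0.114 ]
t9 shut z 6.06
46 through-hinge 42.78 slope 41.51 w range mid [[-2.6, -0.5, 6.6, 8.4], [-4.1, -2.6, 6.2, 6.5], [-2.1, -1.1, 6.8, 8.1]] y [0.11   0.1113 0.114 ]
```

```bash
python3 -m crank '[{"linear":[-0.0013,0,-0.001],"twist":0},{"linear":[-0.0013,0,-0.001],"twist":0},{"linear":[0,0,0],"twist":0},{"linear":[0,0,0],"twist":0},{"linear":[0,0,0],"twist":0}]'
python3 - <<'E'
from h import *
hatch(41)
for i in range(3): shot('scene',f's13{i}');hang(f's13{i}',41)
shot('top','t13');hang('t13',41);crop('t13',90,120,230,240,5,'t13c')
crop('s130',285,110,365,180,9,'s13c')
crop('s130',0,90,420,384,1.9,'s13w');tilt('s130')
E
```

```text
time_s: 17.45
tcp_pos: [0.5413, 0.2621, 0.1881]
ee_rot: [-0.042, -3.14, -0.0]
wrist_force: [0.6, 6.0, -9.0]
gripper_width: 0.202
t 17.45 tcp [0.5413 0.2621 0.1881] yang 88.46 tilt -1.0 grip 0.202 F [ 0.6  6.  -9. ] q6 -1.14
tool-shift now [ 0.0024 -0.0011  0.005 ] twist 0.001
tool-shift after twist [ 0.0024 -0.0012  0.005 ]
s130 hatch slope ang 40.77 offset at hinge mm 5.93 644 pos ang at u=.13 40.74
  arm n 43 fit ang 39.61 off 2.2 mean-pos ang 41.18 [array([-0.007 ,  0.0053]), array([-0.0058,  0.0061]), array([-0.0079,  0.0056])]
s131 hatch slope ang 40.29 offset at hinge mm 6.73 626 pos ang at u=.13 40.61
  arm n 36 fit ang 41.04 off 1.63 mean-pos ang 42.21 [array([-0.0031,  0.0067]), array([-0.0054,  0.0066]), array([-0.0047,  0.0063])]
s132 hatch slope ang 40.7 offset at hinge mm 6.32 618 pos ang at u=.13 40.84
  arm n 38 fit ang 40.71 off 1.04 mean-pos ang 41.41 [array([-0.006 ,  0.0043]), array([-0.0045,  0.0069]), array([-0.0048,  0.0077])]
t13 hatch slope ang 40.87 offset at hinge mm 7.1 564 pos ang at u=.13 41.36
tilt -13.82 foot s 0.0818 431 z 0.015 0.14
tilt -13.74 foot s 0.0819 378 z 0.015 0.14
```

View pics/s13c.png

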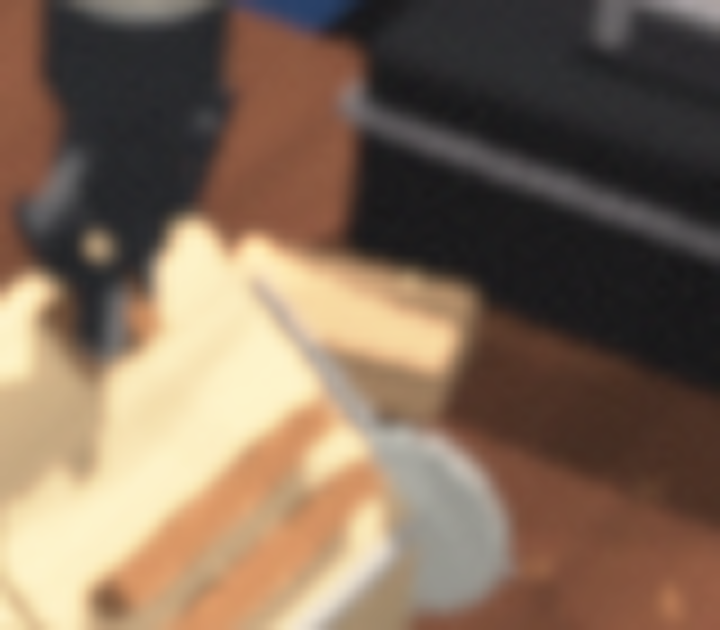

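View pics/s13w.png

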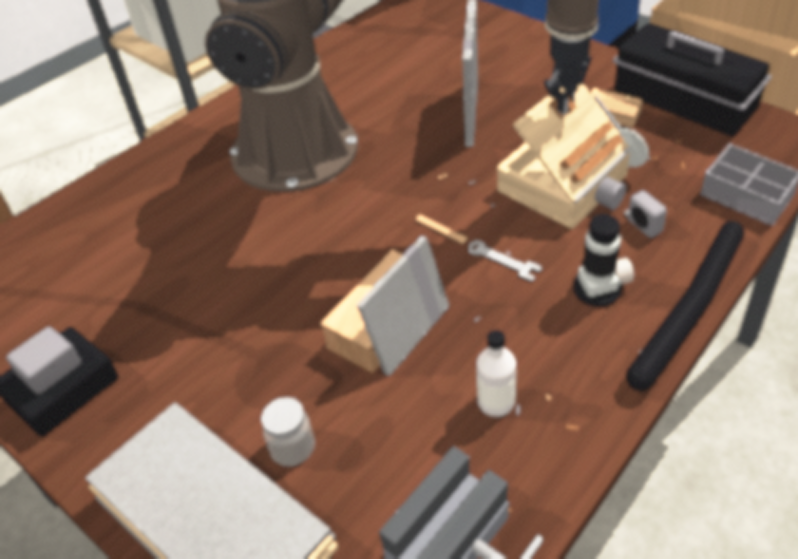

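```bash
python3 -m crank '[{"linear":[-0.0014,0,-0.001],"twist":0},{"linear":[0,0,0],"twist":0},{"linear":[0,0,0],"twist":0},{"linear":[0,0,0],"twist":0},{"linear":[0,0,0],"twist":0}]'
python3 - <<'E'
from h import *
for i in range(4): shot('scene',f's14{i}');hang(f's14{i}',41)
for i in range(2): shot('top',f't14{i}');hang(f't14{i}',41)
hatch(41)
print('arm/hatch relative')
yaw=np.radians(-1.6);X=np.array([np.cos(yaw),np.sin(yaw),0]);Y=np.array([-np.sin(yaw),np.cos(yaw),0]);H=np.array([.636,.2635,.07])
for g in(['s0x','s2','s3','s5','s6','s7','s8','s9','s10'],['t1','t9','top0']):
  for t in g:
    try:A=cloud(load(t))
    except Exception: continue
    x=-(A-H)@X;y=(A-H)@Y;z=(A-H)[...,2];m=(abs(y)<.1)&(x>.075)&(x<.14)&(abs(z-.006)<.006)
    p=np.polyfit(x[m],z[m],1)
    a=np.radians(41);u=x*np.cos(a)+z*np.sin(a);w=-x*np.sin(a)+z*np.cos(a)
    m=(u>.05)&(u<.126)&(y>.100)&(y<.125)&(abs(w)<.014);U,W=u[m],w[m];k=np.ones(len(U),bool)
    for _ in range(5):
        b=np.median(W[k]-0*U[k]);k=abs(W-b)<.0075
    print(t,'shut slope',np.degrees(p[0]).round(2),'arm slope',(41+np.degrees(np.polyfit(U[k],W[k],1)[0])).round(2),k.sum())
E
```

```text
time_s: 18.15
tcp_pos: [0.5427, 0.2621, 0.1891]
ee_rot: [-0.042, -3.14, -0.0]
wrist_force: [1.5, 6.2, -8.9]
gripper_width: 0.202
s140 hatch slope ang 41.63 offset at hinge mm 5.61 630 pos ang at u=.13 41.46
  arm n 39 fit ang 39.69 off 4.39 mean-pos ang 42.8 [array([-0.002 ,  0.0084]), array([-0.0043,  0.0073]), array([-0.0064,  0.0075])]
s141 hatch slope ang 40.96 offset at hinge mm 6.97 626 pos ang at u=.13 41.39
  arm n 37 fit ang 39.06 off 4.22 mean-pos ang 42.12 [array([-0.0069,  0.0055]), array([-0.002 ,  0.0072]), array([-0.0056,  0.008 ])]
s142 hatch slope ang 41.09 offset at hinge mm 6.53 621 pos ang at u=.13 41.32
  arm n 36 fit ang 41.91 off 0.27 mean-pos ang 42.13 [array([-0.0037,  0.0051]), array([-0.0043,  0.004 ]), array([0.    , 0.0079])]
s143 hatch slope ang 41.23 offset at hinge mm 6.35 609 pos ang at u=.13 41.39
  arm n 37 fit ang 38.84 off 4.98 mean-pos ang 42.24 [array([-0.0018,  0.0083]), array([-0.0025,  0.0072]), array([-0.0062,  0.0042])]
t140 hatch slope ang 40.91 offset at hinge mm 8.23 573 pos ang at u=.13 41.89
t141 hatch slope ang 41.16 offset at hinge mm 7.76 570 pos ang at u=.13 41.94
t 18.45 tcp [0.5427 0.2621 0.1891] yang 88.46 tilt -1.0 grip 0.201 F [ 0.8  7.2 -9.6] q6 -1.14
tool-shift now [ 0.0038 -0.0011  0.006 ] twist 0.0011
tool-shift after twist [ 0.0039 -0.0012  0.006 ]
arm/hatch relative
s2 shut slope 0.09 arm slope 39.45 47
s3 shut slope 0.22 arm slope 40.55 49
s5 shut slope 0.28 arm slope 40.22 46
s6 shut slope 0.14 arm slope 41.04 50
s7 shut slope 0.42 arm slope 40.9 52
s8 shut slope 0.27 arm slope 41.5 51
s9 shut slope 0.5 arm slope 40.99 42
s10 shut slope -0.04 arm slope 39.22 48
t1 shut slope 0.31 arm slope 40.57 44
t9 shut slope -0.42 arm slope 40.98 47
top0 shut slope -0.51 arm slope 41.17 35
```

```bash
python3 -c "
from h import *
a=load('top0')['color'].astype(int);b=load('t140')['color'].astype(int)
d=abs(a-b).sum(2)>90
for n,(x0,y0,x1,y1) in dict(wrench=(238,150,262,205),router=(212,98,255,142),glue=(315,105,350,140),jar=(395,172,432,204),tape=(162,108,185,140),offcut=(66,176,103,224),pencil=(244,205,258,245)).items(): print(n,d[y0:y1,x0:x1].mean().round(3))
close_job()"
```

```text
wrench 0.142
router 0.0
glue 0.0
jar 0.0
tape 0.0
offcut 0.491
pencil 0.157
the job is handed in; nothing more can be done
```

I moved the panel from the hatch slot to lean on the riser, raised the hatch to line up with the set arm, and handed the job in at about 18.5 s with the gripper still holding the hatch.

- **Panel:** It stands foot on the bench against the riser's far (+x) side, released. After letting go it measured about 13.8° off upright at both ends. It still read that after the hatch was first raised into line, so it rests on its own inside the 10 to 30° band.
- **Hatch:** The gripper holds its fin. The hatch angle measured 41.0 to 41.6° by plane slope and 41.3 to 41.9° by position.
- **Set arm:** I never touched it. Its angle is less certain: slope fits scattered from 39.2 to 41.5°, and position-based estimates ran 41 to 42.8°. The match is therefore good to about 1°, and I cannot show it closer than that.
- **Other things on the bench:** In the top-view comparison the router, glue, jar and tape show no change. The check flagged the wrench, pencil and offcut. I put that down to the arm and its shadow covering them in that view; the scene view shows all three about where they were, by eye.
- **Forces:** The highest wrist reading I saw was about 17 N.

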